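Put the bayonet brew filters to soak

ROBOT

A 6-joint arm with a two-finger parallel gripper is mounted at the origin on the work surface. World frame = base frame: x ahead of the robot, y to its left, z up, the work surface at z = 0. Lengths are in m, angles in degrees, forces in N, time in s.
With the tool pointing down it reaches from about 0.3 to 0.75 m from the base axis. Payload 8.5 kg.
Tool frame: the origin (TCP) lies midway between the tips of the shut fingers; the grasp point (between the pads) lies 19 mm behind it; z points along the fingers, y is the line along which they close (so a half turn about z gives the same grasp; the last joint's range is limited). The gripper opens to 85 mm and grips with 20 to 120 N. Pads are 22 mm wide; open, the fingers measure 114 mm over their backs; the gripper's body (76 mm by 85 mm) begins 54 mm behind the grasp point. The pads swing forward as they close: fully open they stand 13 mm farther back than shut.
Start: joints at [55.159, 21.807, 74.336, -0, 83.858, -12.336], TCP at [0.211, 0.508, 0.198] pointing down, gripper open.
Joint ranges: [-178.18, 178.18], [-50.72, 133.34], [12.68, 142.11], [-81.47, 261.47], [9.98, 163.14], [-165.26, 165.26]. Speed limits (degrees/s): [136.94, 136.94, 180, 180, 180, 180].

INTERFACE

Orientations are given as a 3x3 rotation matrix whose columns are the frame's x, y, z axes.
In Python, from rig import observe, optics, order, spotter gives the robot as it stands.
- The arm moves only by the tool move_arm, never from a script. Its argument "series" is text: rows parted by semicolons, each of 5 numbers parted by spaces: the shift along the tool's x, y, z in cm, then the turn about the tool's z in degrees, then the opening, from -1 (shut) to 1 (fully open). A call has 1 to 8 rows; each row is the pose to reach, as a shift and turn from the pose commanded when the call began, along the tool's axes at that moment; what a row does not reach only later rows make up. A row lasts 1/8 s, in which the tool goes at most 62.5 mm and 10.7 degrees, less where a joint would pass 70% of its speed; a pose out of reach is approached as far as the arm can. A call with a gripper value outside its range is refused whole. The fingers move at their own pace and stop on an object; "force" is the grip in N (left out, the last holds). Time passes only in rows, so rows that repeat a pose let the fingers close. It gives the time, the measured TCP pose, the force, the opening and the grip force at its end, in the units of the state.
- observe(): the state, without advancing time (a new reading comes with each control period).
- optics.get_image(name): name is "side" or "top"; returns a dict with "pixels" (384x512x3 uint8, blue, green, red), "camera_matrix" (3x3 intrinsics, pixels), "rvec" (rotation vector, rad) and "tvec" (3), from world to camera coordinates, as OpenCV has them. Camera axes: x right, y down, z forward; pixel columns grow to the right and rows downward; lengths in m; the calibration is good to about 2 mm. A picture is of the moment at which its call begins. There is no depth.
- order.close_job(): hands the job in; it is judged then, once.
Trained networks look in the newest picture that a camera, given by its name, has taken for a name from the list of things; names that differ only in an ending like _2 or _b are one class to them, and where a whole thing is asked for, a point or a joint stands for the part that bears it (a point fixed in the world has none). Each returns a list of dicts, best first, with "score" (0 to 1); they miss things now and then, are a little off and sometimes report something else, mostly with a low value. They report only what shows in the picture. A call takes as long as a camera call. They do not tell look-alikes from the thing itself.
- spotter.find_in(thing, camera): "point" ([x, y, z] in m, in world coordinates, good to about 4 mm: the middle of the surface that is visible of it).
- spotter.cut_out(thing, camera): "pixels" (384x512 bool, what is visible of it).
- spotter.mark_of(thing, camera): "point" ([x, y, z] in m, in world coordinates, good to about 4 mm: a listed point, or the origin of a listed thing).
The state is a dict: "time_s": time; "q": joint angles; "qvel": joint speeds; "joint_efforts": joint torques, N m; "position": TCP position; "tool_rot": TCP orientation; "ft_force": force on the tool from outside, world axes, zero at the start; "wrist_torque": the same for the moment, N m; "grip_width": finger opening in m; "gripper_force": force on a finger pad.
Only numpy, scipy, OpenCV 4.12 (cv2) and the standard library are available. Lean on these libraries where they do the work, as an engineer would, in place of code of your own. Each camera call takes 0.05 s, during which the arm holds its last target. There are 200 camera calls.

TASK

Clean up the brew bar: first give the empty soak pan a burst of foam by pressing the canister's nozzle cap fully down and letting it spring back. Then turn each filter that is in the bar anticlockwise (seen from above) until it is free, lift it out and set it down, not dropped, in the pan, upright with its grip on top and one to a compartment. Finally put the lid on the pan rim down, fully home, let go, and leave the bowl and cup as they are.

Things in the scene. Friction and masses are not known exactly. Their poses are not given: they have to be found in the camera images.
- filter_1: loose steel bayonet filter, 60 mm tall, None if absent; starts locked in a bar socket. Origin: underside centre, z up. Basket 42 mm dia to 24 mm height; cap disc 54 mm dia from 24 to 30 mm, with lugs along +-x, 12 mm wide, 68 mm over the tips; black bar grip 46 mm along x, 14 mm in y, from 30 to 60 mm. Turned 0.7 to 1.5 rad anticlockwise (from above) it is free and lifts straight out, 24 mm deep
- filter_2: loose steel bayonet filter, 60 mm tall, None if absent; starts locked in a bar socket. Origin: underside centre, z up. Basket 42 mm dia to 24 mm height; cap disc 54 mm dia from 24 to 30 mm, with lugs along +-x, 12 mm wide, 68 mm over the tips; black bar grip 46 mm along x, 14 mm in y, from 30 to 60 mm. Turned 0.7 to 1.5 rad anticlockwise (from above) it is free and lifts straight out, 24 mm deep
- filter_3: loose steel bayonet filter, 60 mm tall, None if absent; starts locked in a bar socket. Origin: underside centre, z up. Basket 42 mm dia to 24 mm height; cap disc 54 mm dia from 24 to 30 mm, with lugs along +-x, 12 mm wide, 68 mm over the tips; black bar grip 46 mm along x, 14 mm in y, from 30 to 60 mm. Turned 0.7 to 1.5 rad anticlockwise (from above) it is free and lifts straight out, 24 mm deep
- filter_4: loose steel bayonet filter, 60 mm tall, None if absent; starts locked in a bar socket. Origin: underside centre, z up. Basket 42 mm dia to 24 mm height; cap disc 54 mm dia from 24 to 30 mm, with lugs along +-x, 12 mm wide, 68 mm over the tips; black bar grip 46 mm along x, 14 mm in y, from 30 to 60 mm. Turned 0.7 to 1.5 rad anticlockwise (from above) it is free and lifts straight out, 24 mm deep
- bar: fixed brew bar, 100 mm in x, 336 in y, deck 90 mm above the counter. Origin: underside centre. Four 44 mm sockets at y = +-42.5, +-127.5 mm; each has two claws at its +-x sides, 12 mm above the deck, out to 42 mm, over the locked lugs with 3 mm play; they stop clockwise turning. Locked filter: x axis within 0.1 rad of the bar's, origin 66 mm above the bar's
- pan: fixed open square steel soak pan, 170 mm outside, walls 4 mm thick and 72 mm high, floor 4 mm thick. Origin: centre of the underside, axes along the sides. A cross of two 3 mm dividers, 26 mm high, through the middle makes four square compartments with centres at x, y = +-41 mm
- lid: loose square steel pan lid, 184 mm, rim down on the counter. Origin: centre of the rim's lower edge, z up, axes along the sides. Rim 12 mm deep, 178 mm inside, fits over the pan's outside at any quarter turn; plate at 12 to 16 mm; black bar grip 56 mm along x, 16 mm in y, from 16 to 48 mm. Fully home its origin is 60 mm above the pan's
- canister: fixed white foam-cleaner canister beside the pan, 56 mm diameter on an 80 mm foot, 136 mm tall without its cap. Origin: centre of the underside
- nozzle_top (a point): centre of the top of the canister's grey nozzle cap (28 mm diameter), 160 mm above the counter when up; its nozzle points to the pan
- nozzle (a joint): travel of the nozzle cap: 0 up, 0.008 m fully pressed; takes about 6 N and springs back
- bowl: loose white tasting bowl, 90 mm diameter, 55 mm tall, to be left alone. Origin: centre of the underside
- cup: loose white cup, 68 mm diameter, 60 mm tall, to be left alone. Origin: centre of the underside
Mind the look-alikes: they are no part of the job. Leave any pink or purple look-alike of the pan alone.

How it is judged:
By the outcome, as a careful person would: the job done as asked, in the order asked, and still so for the second after the job is handed in, with the robot touching nothing.
Of filter_1, filter_2, filter_3, filter_4 only 3 to 4 are there at a start; the rules pass over those that are not, and their reading is None.
At some moment in a run one of lid may be knocked a few centimetres aside while the robot is not near it.
It also fails if it takes over 208 s, if anything falls off the work surface, if the arm or the gripper's body presses on something with over 40 N, if the wrist force passes 120 N, or if a joint passes its speed limit or range.

## Working session

There is one attempt and no reset: what is moved stays moved. The work goes in short steps, Python scripts to look and compute and a tool call to move; the robot and the scene stay as the last step left them, time stands still between calls to the robot, and variables do not carry over. Pictures are saved under pics/ and viewed, at most 17 in all, crops included, and the job is handed in when it is done.

Besides the shell and the picture viewer there is one more tool, called after "Request:" in YAML: its name, and indented under it one key for each argument. move_arm: Moves the arm, as the interface text tells. Its arguments: {"type":"object","properties":{"series":{"type":"string"},"force":{"type":"number"}},"required":["series"]}

```bash
mkdir -p pics; ls; cat > h.py <<'E'
import numpy as np, cv2
from rig import observe, optics, order, spotter
def cam(n):
    d=optics.get_image(n); return d
def P(d):
    R=cv2.Rodrigues(np.array(d['rvec'],float))[0]; return R,np.array(d['tvec'],float).ravel(),np.array(d['camera_matrix'],float)
def ray(d,u,v):
    R,t,K=P(d); return -R.T@t, R.T@np.linalg.inv(K)@np.array([u,v,1.])
def at_z(d,u,v,z):
    c,r=ray(d,u,v); return c+r*(z-c[2])/r[2]
def proj(d,p):
    R,t,K=P(d); return cv2.projectPoints(np.atleast_2d(np.array(p,float)),R,t,K,None)[0][:,0]
def tri(d1,p1,d2,p2):
    c1,r1=ray(d1,*p1);c2,r2=ray(d2,*p2)
    s=np.linalg.lstsq(np.c_[r1,-r2],c2-c1,rcond=None)[0]
    a,b=c1+s[0]*r1,c2+s[1]*r2
    return (a+b)/2,np.linalg.norm(a-b)
E
python3 - <<'E'
from h import *
np.set_printoptions(precision=3,suppress=True)
for n in ['top','side']:
    d=cam(n); cv2.imwrite(f'pics/{n}0.png',d['pixels'])
    R,t,K=P(d); print(n,-R.T@t,R[2])
    for th in ['filter_1','bar','pan','lid','canister','nozzle_top','bowl','cup']:
        print(th,[(np.round(x['point'],3).tolist(),round(x['score'],2)) for x in spotter.mark_of(th,n)])
print(observe())
E
```

```text
pics
top [ 0.282 -0.015  1.313] [ 0.201 -0.008 -0.98 ]
filter_1 [([0.625, 0.056, 0.065], 0.81), ([0.629, -0.034, 0.065], 0.58), ([0.618, 0.225, 0.065], 0.58), ([0.623, 0.139, 0.064], 0.51)]
bar [([0.628, 0.096, 0.002], 0.83)]
pan [([0.797, -0.253, 0.001], 0.92), ([0.439, -0.229, 0.001], 0.62), ([0.226, -0.429, 0.004], 0.57), ([0.585, -0.214, 0.156], 0.44), ([0.387, 0.291, 0.0], 0.31)]
lid [([0.386, 0.295, -0.002], 0.75)]
canister [([0.589, -0.222, -0.002], 0.77)]
nozzle_top [([0.589, -0.214, 0.154], 0.41)]
bowl [([0.414, -0.031, -0.003], 0.69), ([0.385, 0.294, 0.002], 0.34)]
cup []
side [-0.657  0.436  1.18 ] [ 0.709 -0.282 -0.647]
filter_1 []
bar []
pan [([0.797, -0.251, 0.006], 0.95), ([0.227, -0.432, -0.002], 0.94), ([0.432, -0.225, 0.004], 0.89)]
lid [([0.385, 0.295, -0.002], 0.58)]
canister []
nozzle_top [([0.383, 0.295, -0.001], 0.63), ([0.438, -0.226, 0.002], 0.52), ([0.592, -0.216, 0.16], 0.4)]
bowl [([0.414, -0.03, 0.001], 0.86), ([0.383, 0.294, -0.001], 0.61)]
cup []
{'time_s': 0.9, 'q': array([ 55.159,  21.804,  74.336,  -0.   ,  83.858, -12.336]), 'qvel': array([ 0.129,  0.026, -0.053, -0.016,  0.072, -0.064]), 'joint_efforts': array([ -0.   , -44.833, -23.145,  -0.   ,   0.   ,   0.   ]), 'position': array([0.211, 0.508, 0.198]), 'tool_rot': array([[-0.924,  0.383,  0.   ],
       [ 0.383,  0.924,  0.   ],
       [-0.   ,  0.   , -1.   ]]), 'ft_force': array([ 0.499,  0.158, -1.115]), 'wrist_torque': array([-0.036, -0.056,  0.033]), 'gripper_force': 0.0, 'grip_width': 0.08581115962642784}
```

View pics/top0.png

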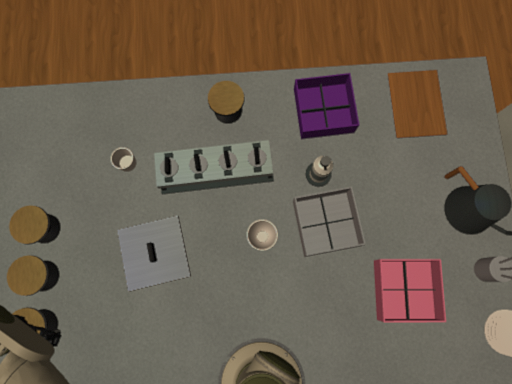

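View pics/side0.png

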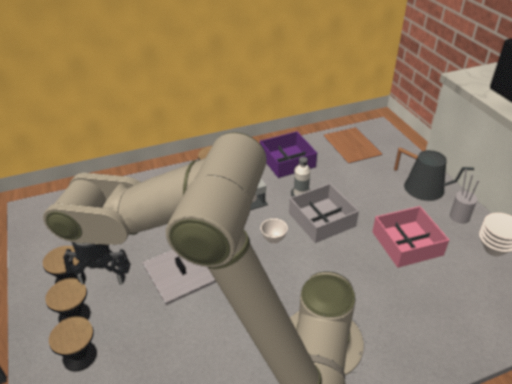

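The top view shows four filters in the bar, at pixels (168,167), (198,160), (227,157) and (257,155). The lid is at (153,252), the grey pan at (328,222) and the canister at (321,168). In the side view the arm hides the bar. Next I'll measure more finely.

```bash
cat > m.py <<'E'
from h import *
np.set_printoptions(precision=4,suppress=True)
d=cam('top'); px=d['pixels']; print(P(d)[2][0])
def crop(x0,x1,y0,y1,w): 
    c=px[y0:y1,x0:x1]; return cv2.resize(c,(w,int(w*(y1-y0)/(x1-x0))),interpolation=cv2.INTER_CUBIC)
cv2.imwrite('pics/c1.png',np.vstack([crop(145,285,130,200,800)[:,:],])) 
cv2.imwrite('pics/c2.png',crop(285,375,135,265,400))
# dark grips
g=px.max(axis=2)
for nm,box,z in [('f',(145,285,130,200),.126),('lid',(130,175,230,275),.048)]:
    x0,x1,y0,y1=box
    m=(g[y0:y1,x0:x1]<45).astype(np.uint8)
    n,l,s,c=cv2.connectedComponentsWithStats(m)
    for i in range(1,n):
        if s[i][4]<15: continue
        yy,xx=np.nonzero(l==i); pts=np.array([at_z(d,x+x0,y+y0,z)[:2] for x,y in zip(xx,yy)])
        r=cv2.minAreaRect((pts*1000).astype(np.float32)); print(nm,s[i],c[i]+[x0,y0],r)
for th in ['lid','pan','bar']:
    for o in spotter.cut_out(th,'top')[:4]:
        m=np.array(o['pixels']).astype(np.uint8); cs=max(cv2.findContours(m,0,2)[0],key=cv2.contourArea)
        z={'lid':.016,'pan':.072,'bar':.09}[th]
        pts=np.array([at_z(d,*p[0],z)[:2] for p in cs]); r=cv2.minAreaRect((pts*1000).astype(np.float32)); print(th,round(o['score'],2),r)
for s in ['top','side']: print([(np.round(x['point'],4),x['score']) for x in spotter.mark_of('nozzle_top',s)],[(np.round(x['point'],4)) for x in spotter.mark_of('bar',s)[:1]],[(np.round(x['point'],4)) for x in spotter.mark_of('filter_1',s)],[(np.round(x['point'],4)) for x in spotter.mark_of('pan',s)])
E
python3 m.py
```

```text
[437.8811   0.     257.1821]
f [109  16   6  18  69] [256.4348 154.5797] ((628.5802612304688, -29.29817771911621), (12.013672828674316, 50.331417083740234), 89.85750579833984)
f [79 20  7 18 69] [226.7391 158.3623] ((622.60595703125, 54.866329193115234), (50.36524963378906, 10.980203628540039), 7.866017818450928)
f [49 23  7 18 78] [197.0769 162.1026] ((618.8741455078125, 138.50039672851562), (50.902584075927734, 12.43053150177002), 6.970714569091797)
f [20 26  6 18 91] [167.2308 165.2857] ((616.2710571289062, 221.52218627929688), (14.02591323852539, 49.69601821899414), 88.65000915527344)
f [16 57  6  4 16] [163.5625 188.75  ] ((547.1189575195312, 234.62286376953125), (14.278349876403809, 8.150032043457031), 71.98909759521484)
lid [ 17  13  10  19 119] [151.4118 251.8908] ((381.9035949707031, 289.6951599121094), (54.52679443359375, 17.816986083984375), 10.205316543579102)
lid 0.63 ((381.95025634765625, 291.48193359375), (187.32763671875, 187.6184844970703), 10.271402359008789)
pan 0.94 ((229.52540588378906, -424.8840026855469), (187.81930541992188, 172.2560272216797), 86.248062133789
[... 404 characters left out ...]
, 175.93719482421875), 6.855666160583496)
[(array([ 0.3884,  0.2948, -0.0003]), 0.59), (array([ 0.5894, -0.217 ,  0.1571]), 0.57), (array([ 0.4137, -0.0304, -0.0029]), 0.49)] [array([0.6266, 0.0972, 0.0004])] [array([0.6237, 0.0577, 0.0666]), array([0.6245, 0.1373, 0.0655]), array([0.6177, 0.2254, 0.0644]), array([ 0.6281, -0.0324,  0.0661])] [array([ 0.4384, -0.2235, -0.0007]), array([ 0.2253, -0.4341,  0.0024]), array([ 0.7952, -0.2529,  0.0009])]
[(array([ 0.383 ,  0.2949, -0.0012]), 0.63), (array([ 0.4381, -0.2258,  0.0023]), 0.52), (array([ 0.5917, -0.2164,  0.1601]), 0.4)] [] [] [array([ 0.7968, -0.2511,  0.0055]), array([ 0.2268, -0.4316, -0.0024]), array([ 0.4324, -0.2246,  0.0036])]
```

```bash
python3 - <<'E'
import cv2,numpy as np
a=cv2.imread('pics/c1.png');b=cv2.imread('pics/c2.png'); b=cv2.resize(b,None,fx=.33,fy=.33)
print(a.shape,b.shape)
E
```

```text
(400, 800, 3) (190, 132, 3)
```

View pics/c1.png

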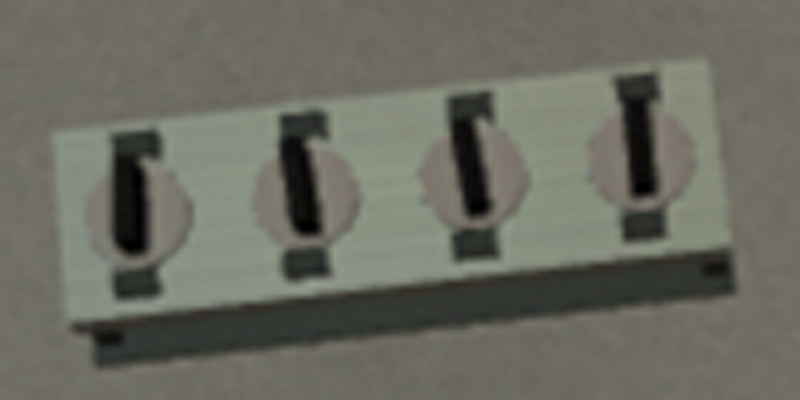

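View pics/c2.png

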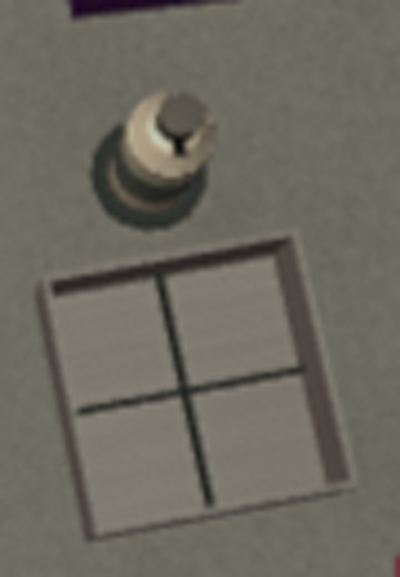

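```bash
cat > m2.py <<'E'
from h import *
from scipy.optimize import least_squares
np.set_printoptions(precision=4,suppress=True)
d=cam('top')
def fit(name,uv,obj,z,x0):
    obj=np.array(obj)
    def pts(p): 
        c,s=np.cos(p[2]),np.sin(p[2]); return np.c_[obj@np.array([[c,s],[-s,c]])+p[:2],np.full(len(obj),z)]
    r=least_squares(lambda p:(proj(d,pts(p))-uv).ravel(),x0); print(name,r.x[:2],np.degrees(r.x[2]),'res',np.abs(r.fun).max()); return r.x
uv=np.array([[52,130],[712,58],[732,248],[68,328]])/5.714+[144.6,129.6]
b=fit('bar',uv,[[.05,.168],[.05,-.168],[-.05,-.168],[-.05,.168]],.09,[.63,.1,0])
c,s=np.cos(b[2]),np.sin(b[2])
for y in [.1275,.0425,-.0425,-.1275]: print('socket',b[0]-s*y,b[1]+c*y)
uv=np.array([[40,283],[293,235],[355,488],[90,540]])/4.444+[284.6,134.6]
h=.085
p=fit('pan',uv,[[h,h],[h,-h],[-h,-h],[-h,h]],.072,[.43,-.22,0])
print('ncap',at_z(d,184/4.444+284.6,115/4.444+134.6,.160))
# divider cross centre at z=.03
print('cross',at_z(d,185/4.444+284.6,388/4.444+134.6,.030))
c,s=np.cos(p[2]),np.sin(p[2])
for x in (.041,-.041):
  for y in (.041,-.041): print('comp',x,y,p[0]+c*x-s*y,p[1]+s*x+c*y)
E
python3 m2.py
```

```text
bar [0.6222 0.0967] 2.888070141255519 res 0.6581428970693253
socket 0.6157972188154999 0.22407719978923257
socket 0.6200799429924092 0.13918516085963378
socket 0.6243626671693184 0.05429312193003497
socket 0.6286453913462278 -0.03059891699956381
pan [ 0.4335 -0.2215] 6.905245183489568 res 0.6156046645821505
ncap [ 0.5888 -0.2169  0.16  ]
cross [ 0.4368 -0.2221  0.03  ]
comp 0.041 0.041 0.4692649438941543 -0.17588960274137222
comp 0.041 -0.041 0.47912361701767237 -0.2572948026013543
comp -0.041 0.041 0.3878597440341722 -0.1857482758648903
comp -0.041 -0.041 0.3977184171576903 -0.26715347572487236
```

```bash
cat > g.py <<'E'
import sys
from h import *
# usage: g.py x y z [yangle deg | -] : shift in tool axes (cm) and turn
x,y,z=map(float,sys.argv[1:4]); o=observe(); R=np.array(o['tool_rot']); p=np.array(o['position'])
ya=np.degrees(np.arctan2(R[1,1],R[0,1]))
t=0 if len(sys.argv)<5 or sys.argv[4]=='-' else -(float(sys.argv[4])-ya)
t=(t+180)%360-180
print('t',round(o['time_s'],2),'p',np.round(p,4),'ya',round(ya,1),'q6',round(o['q'][5],1),'shift',np.round(R.T@(np.array([x,y,z])-p)*100,2),'turn',round(t,1),'F',np.round(o['ft_force'],1))
E
python3 g.py .589 -.217 .21 -8
```

```text
t 1.55 p [0.2105 0.5081 0.1978] ya 67.5 q6 -12.3 shift [-62.72 -52.5   -1.22] turn 75.5 F [-0.7 -0.1  0.4]
```

Request:
move_arm:
  series: "-4 -3 -5 0 -1; -31 -26 -5 40 -1; -31 -26 -5 40 -1; -31 -26 -5 40 -1; -31 -26 -5 40 -1; -62.7 -52.5 -5 75.5 -1; -62.7 -52.5 -5 75.5 -1; -62.7 -52.5 -5 75.5 -1"
  force: 60

```text
time_s: 2.55
position: [0.4342, 0.0793, 0.247]
tool_rot: [[0.089, 0.996, 0.001], [0.996, -0.089, 0.0], [0.0, 0.001, -1.0]]
ft_force: [0.7, 0.9, 0.5]
grip_width: 0.0002
gripper_force: 0.0
```

```bash
python3 g.py .589 -.217 .17 -8
```

```text
t 2.55 p [0.4342 0.0793 0.247 ] ya -5.1 q6 0.0 shift [-28.14  18.04   7.71] turn 2.9 F [0.7 0.9 0.5]
```

Request:
move_arm:
  series: "-26.5 17 3 3 -1; -26.5 17 3 3 -1; -26.5 17 3 3 -1; -26.5 17 3 3 -1; -26.5 17 3 3 -1; -26.5 17 3 3 -1; -26.5 17 3 3 -1; -26.5 17 3 3 -1"

```text
time_s: 3.55
position: [0.5809, -0.1956, 0.2174]
tool_rot: [[0.133, 0.991, 0.001], [0.991, -0.133, -0.0], [-0.0, 0.001, -1.0]]
ft_force: [0.2, -0.2, 0.7]
grip_width: 0.0003
gripper_force: 0.0
```

```bash
python3 g.py .589 -.217 .165 -8; python3 - <<'E'
from h import *
for s in ['top','side']: print([(np.round(x['point'],4),round(x['score'],2)) for x in spotter.mark_of('nozzle_top',s)])
d=cam('side'); px=d['pixels']; cv2.imwrite('pics/s1.png',np.vstack([px[130:330,60:380]]).repeat(2,0).repeat(2,1))
E
```

```text
t 3.55 p [ 0.5809 -0.1956  0.2174] ya -7.7 q6 -22.0 shift [-2.02  1.09  5.24] turn 0.3 F [ 0.2 -0.2  0.7]
[(array([ 0.589 , -0.2171,  0.1572]), 0.55), (array([ 0.4395, -0.2276, -0.0016]), 0.55)]
[(array([ 0.383 ,  0.2949, -0.0012]), 0.63), (array([ 0.4381, -0.2258,  0.0023]), 0.52), (array([ 0.5917, -0.2164,  0.1601]), 0.4)]
```

View pics/s1.png

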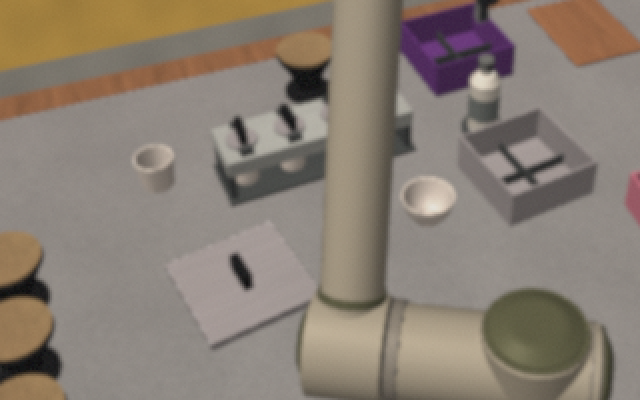

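The side view shows the fingertips above the canister cap, at about (485,62) in the crop. The pan and lid are unobstructed. Now I'll press.

Request:
move_arm:
  series: "-2 1.1 3 0 -1; -2 1.1 4.8 0 -1; -2 1.1 5.4 0 -1; -2 1.1 5.8 0 -1; -2 1.1 6.1 0 -1; -2 1.1 6.4 0 -1; -2 1.1 6.6 0 -1; -2 1.1 6.7 0 -1"

```text
time_s: 4.7
position: [0.5893, -0.2182, 0.1497]
tool_rot: [[0.135, 0.991, 0.0], [0.991, -0.135, -0.0], [-0.0, 0.0, -1.0]]
ft_force: [-0.4, -0.2, 0.0]
grip_width: -0.0003
gripper_force: 0.0
```

```bash
python3 g.py .589 -.217 .152 -8; python3 - <<'E'
from h import *
t=cam('top');s=cam('side')
sc=lambda p:np.array(p)/2+np.array([59.75,129.75])
for u in [(460,152),(538,112),(597,160),(512,205)]:
    print('side rim',at_z(s,*sc(u),.072))
tp=np.array([[40,283],[293,235],[355,488],[90,540]])/4.444+[284.6,134.6]
for a,b in zip(tp,[(538,112),(597,160),(512,205)][:0] or [(460,152),(538,112),(597,160),(512,205)]): print(tri(t,a,s,sc(b)))
print('lid grip top side',at_z(s,*sc((241,262)),.045), 'f4 grip', at_z(s,*sc((238,124)),.124),at_z(s,*sc((285,110)),.124))
for th in ['lid']: print([np.round(x['point'],4) for x in spotter.mark_of(th,'side')][:2])
E
```

```text
t 4.7 p [ 0.5893 -0.2182  0.1497] ya -7.7 q6 -23.4 shift [ 0.11 -0.05 -0.23] turn 0.3 F [-0.4 -0.2  0. ]
side rim [ 0.47132568 -0.11424875  0.072     ]
side rim [ 0.51737161 -0.28684314  0.072     ]
side rim [ 0.36699959 -0.31910368  0.072     ]
side rim [ 0.32397361 -0.13874369  0.072     ]
(array([ 0.51291444, -0.13309047,  0.03169351]), np.float64(0.0025823006737106693))
(array([ 0.53000009, -0.2965209 ,  0.05958659]), np.float64(0.003281602150155918))
(array([ 0.36069724, -0.31473222,  0.07875355]), np.float64(0.00045695245898078133))
(array([ 0.34039851, -0.14818946,  0.05350634]), np.float64(0.000304975455501686))
lid grip top side [0.39170158 0.28994862 0.045     ] f4 grip [0.62125831 0.22645982 0.124     ] [0.62762233 0.14302104 0.124     ]
[array([0.3838, 0.2952, 0.001 ])]
```

```bash
python3 - <<'E'
from h import *
s=cam('side');t=cam('top')
a=cv2.resize(s['pixels'][130:250,270:390],(480,480),interpolation=cv2.INTER_CUBIC)
b=cv2.resize(t['pixels'][130:190,290:350],(320,320),interpolation=cv2.INTER_CUBIC)
o=np.zeros((480,800,3),np.uint8); o[:,:480]=a; o[:320,480:]=b
cv2.imwrite('pics/p1.png',o)
print(proj(s,[[.589,-.217,.16],[.589,-.217,.0],observe()['position']]),proj(t,[[.589,-.217,.16],observe()['position']]))
E
```

```text
[[303.57376585 158.98215991]
 [301.31323313 193.92135597]
 [303.68150296 161.20411122]] [[326.02538078 160.40948315]
 [325.8906445  161.24625087]]
```

View pics/p1.png

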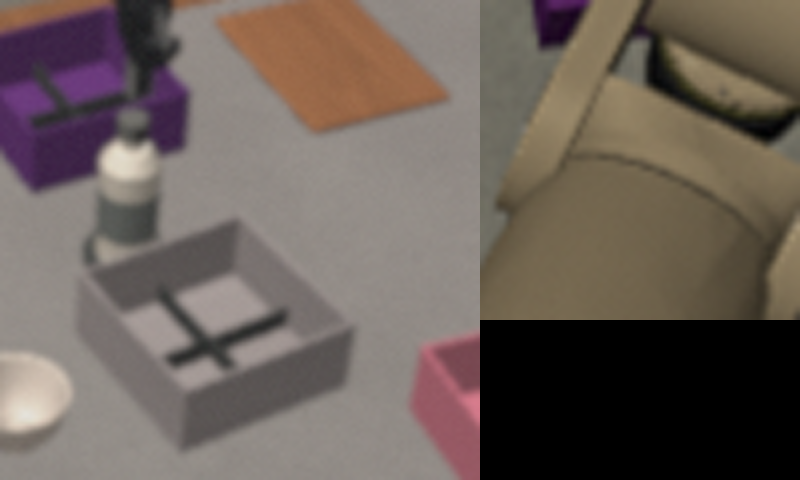

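The fingertips (crop 138,100) still appear above the cap (133,113), and there is no force. I'll go down gently.

Request:
move_arm:
  series: "0 0 0.3 0 -1; 0 0 0.6 0 -1; 0 0 0.6 0 -1"

```text
time_s: 5.32
position: [0.5892, -0.2181, 0.1433]
tool_rot: [[0.135, 0.991, -0.001], [0.991, -0.135, 0.0], [0.0, -0.001, -1.0]]
ft_force: [-0.2, 0.6, 0.2]
grip_width: 0.0003
gripper_force: 0.0
```

```bash
python3 - <<'E'
from h import *
s=cam('side');t=cam('top')
a=cv2.resize(s['pixels'][115:190,270:345],(600,600),interpolation=cv2.INTER_CUBIC)
cv2.imwrite('pics/p2.png',a)
o=observe(); print(o['q'],o['position'],proj(s,o['position']), proj(s,np.array(o['position'])+[0,0,.073]))
for n in ['top','side']: print([(np.round(x['point'],4),round(x['score'],2)) for x in spotter.mark_of('nozzle_top',n)])
E
```

```text
[-3.10889671e+01  3.19737073e+01  6.60680478e+01 -1.65158768e-03
  8.19609152e+01 -2.33543879e+01] [ 0.58933681 -0.21815802  0.14365498] [[303.58671002 162.61599433]] [[304.70352415 145.46131789]]
[]
[(array([ 0.5891, -0.2199,  0.1608]), 0.52)]
```

View pics/p2.png

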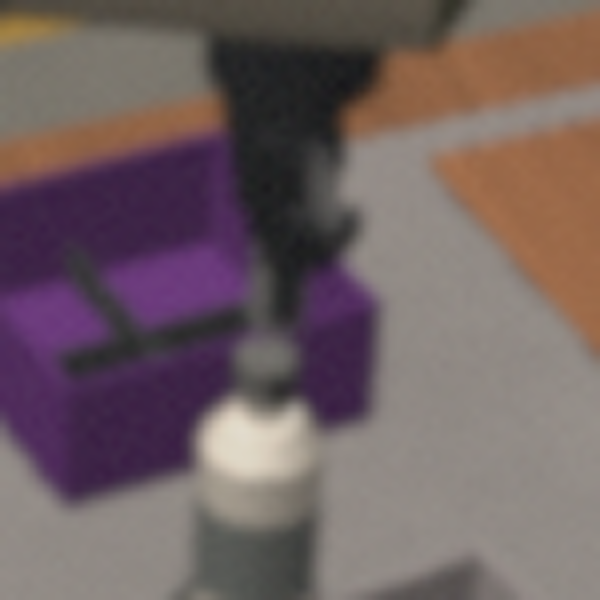

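Request:
move_arm:
  series: "0 0 0.3 0 -1; 0 0 0.5 0 -1; 0 0 0.5 0 -1"

```text
time_s: 5.9
position: [0.5892, -0.2181, 0.1384]
tool_rot: [[0.135, 0.991, -0.0], [0.991, -0.135, 0.0], [0.0, -0.0, -1.0]]
ft_force: [0.2, -0.2, 0.6]
grip_width: 0.0
gripper_force: 0.0
```

```bash
python3 - <<'E'
from h import *
np.set_printoptions(precision=4,suppress=True)
s=cam('side');t=cam('top')
a=cv2.resize(s['pixels'][115:190,270:345],(600,600),interpolation=cv2.INTER_CUBIC)
cv2.imwrite('pics/p3.png',a)
print(tri(t,np.array([184,115])/4.444+[284.6,134.6],s,(303.5,157.6)))
for n in ['top','side']: print([(np.round(x['point'],4),round(x['score'],2)) for x in spotter.mark_of('nozzle_top',n)],[(np.round(x['point'],4),round(x['score'],2)) for x in spotter.find_in('canister',n)])
o=observe();print(o['position'],o['ft_force'],o['joint_efforts'])
E
```

```text
(array([ 0.5868, -0.2154,  0.1679]), np.float64(0.0003360036156233214))
[] []
[(array([ 0.5916, -0.2193,  0.1612]), 0.5)] [(array([ 0.5732, -0.2038,  0.0896]), 0.58)]
[ 0.5894 -0.2182  0.1388] [ 0.7217  0.2279 -0.5074] [ -0.002  -53.7749 -22.6918  -0.0004   0.0002  -0.    ]
```

View pics/p3.png

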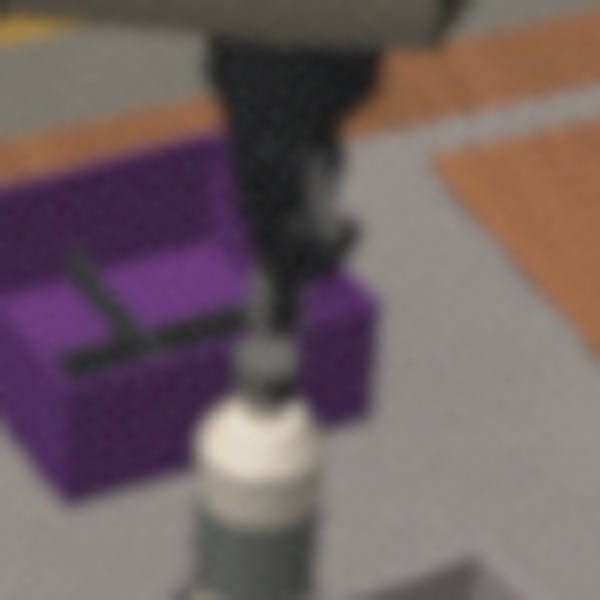

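```bash
python3 - <<'E'
from h import *
s=cam('side')
print(proj(s,[[.5809,-.1956,.2174],[.211,.508,.198],[.211,.508,.211],[.211,.508,.27]]))
a=cv2.imread('pics/s1.png')[0:80,440:520]; b=cv2.imread('pics/side0.png')[200:300,40:140]
o=np.zeros((400,800,3),np.uint8); o[:,:400]=cv2.resize(a,(400,400)); o[:,400:]=cv2.resize(b,(400,400)); cv2.imwrite('pics/p4.png',o)
E
```

```text
[[299.79348439 148.00414665]
 [106.66691789 293.92065401]
 [105.58745222 290.595291  ]
 [100.49564931 274.90966668]]
```

View pics/p4.png

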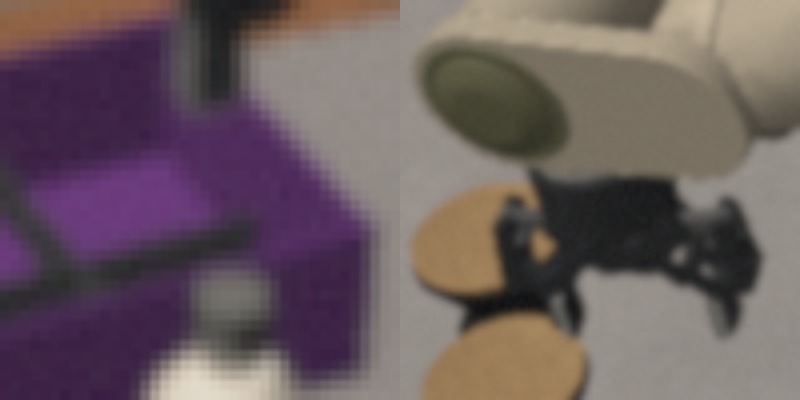

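The visible tips sit about 7 px (roughly 27 mm) above where the TCP reading projects, in two separate pictures. So I expect contact at a TCP height near 0.133. I'll continue down.

Request:
move_arm:
  series: "0 0 0.3 0 -1; 0 0 0.5 0 -1; 0 0 0.5 0 -1"

```text
time_s: 6.62
position: [0.5892, -0.2181, 0.1334]
tool_rot: [[0.135, 0.991, -0.0], [0.991, -0.135, 0.0], [0.0, -0.0, -1.0]]
ft_force: [-0.1, 0.2, -0.3]
grip_width: -0.0001
gripper_force: 0.0
```

Request:
move_arm:
  series: "0 0 0.2 0 -1; 0 0 0.3 0 -1; 0 0 0.3 0 -1"

```text
time_s: 7.0
position: [0.5893, -0.2181, 0.1306]
tool_rot: [[0.135, 0.991, -0.0], [0.991, -0.135, 0.0], [0.0, -0.0, -1.0]]
ft_force: [0.4, 0.2, -0.2]
grip_width: -0.0002
gripper_force: 0.0
```

Request:
move_arm:
  series: "0 0 0.2 0 -1; 0 0 0.3 0 -1; 0 0 0.3 0 -1"

```text
time_s: 7.38
position: [0.5893, -0.2181, 0.1275]
tool_rot: [[0.135, 0.991, -0.0], [0.991, -0.135, 0.0], [0.0, -0.0, -1.0]]
ft_force: [0.4, -0.5, -0.5]
grip_width: -0.0001
gripper_force: 0.0
```

```bash
python3 - <<'E'
from h import *
s=cam('side'); a=cv2.resize(s['pixels'][130:180,280:330],(600,600),interpolation=cv2.INTER_CUBIC)
cv2.imwrite('pics/p5.png',a); o=observe();print(o['position'],o['ft_force'])
E
```

```text
[ 0.58932617 -0.21814567  0.12766111] [-0.3636257 -0.0264754  0.34668  ]
```

View pics/p5.png

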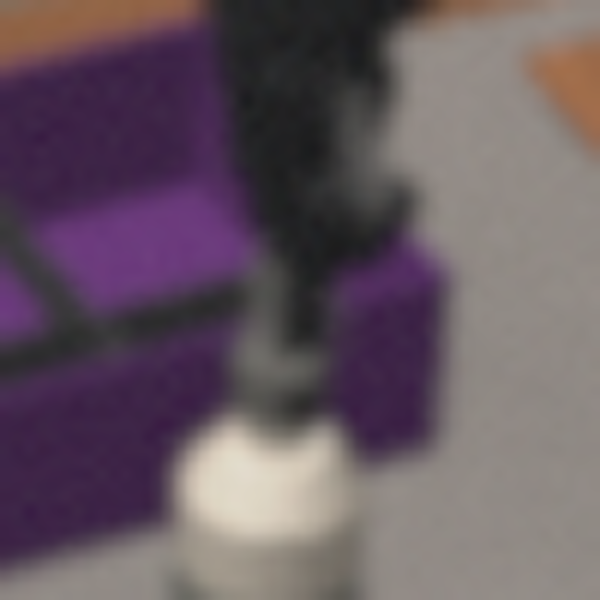

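```bash
python3 - <<'E'
from h import *
o=observe();print(o['q'],o['joint_efforts'],o['ft_force'],o['wrist_torque'])
E
```

```text
[-3.10893935e+01  3.27114960e+01  6.74644384e+01  2.74246330e-04
  7.98273372e+01 -2.33542182e+01] [-1.65089572e-03 -5.38586462e+01 -2.23545170e+01 -2.83311110e-04
 -3.34290577e-03 -3.72018644e-05] [-0.3636257 -0.0264754  0.34668  ] [-0.01981768  0.00273759  0.0211782 ]
```

Request:
move_arm:
  series: "0 0 0.2 0 -1; 0 0 0.3 0 -1; 0 0 0.3 0 -1"

```text
time_s: 7.8
position: [0.5895, -0.2182, 0.1249]
tool_rot: [[0.135, 0.991, 0.001], [0.991, -0.135, -0.0], [-0.0, 0.001, -1.0]]
ft_force: [0.3, -0.3, 2.0]
grip_width: 0.0001
gripper_force: 1.3
```

```bash
python3 - <<'E'
from h import *
o=observe();print(o['q'],o['joint_efforts'],o['ft_force'],o['wrist_torque'],o['position'])
E
```

```text
[-3.10890260e+01  3.28414626e+01  6.76976009e+01 -2.50362359e-04
  7.94243845e+01 -2.33552331e+01] [-1.10639524e-02 -5.22323442e+01 -2.14059824e+01 -4.36786650e-03
 -1.45274919e-02  4.93739560e-05] [ 0.2611454  -0.26817571  1.98670542] [-0.00806038 -0.00207559 -0.00137573] [ 0.58948442 -0.21823953  0.12493191]
```

Contact came at a TCP height of about 0.125, so the real tips are about 35 mm above the reported TCP. I'll use that offset from now on, and press fully now.

Request:
move_arm:
  series: "0 0 0.4 0 -1; 0 0 0.7 0 -1; 0 0 0.9 0 -1; 0 0 1.0 0 -1; 0 0 1.0 0 -1"

```text
time_s: 8.43
position: [0.5898, -0.2184, 0.1183]
tool_rot: [[0.134, 0.991, 0.003], [0.991, -0.134, -0.002], [-0.002, 0.004, -1.0]]
ft_force: [-7.1, 3.2, 25.6]
grip_width: -0.0002
gripper_force: 12.7
```

Request:
move_arm:
  series: "0 0 -1 0 -1; 0 0 -5 0 -1; 0 0 -5 0 -1; 0 0 -5 0 -1"

```text
time_s: 8.93
position: [0.5889, -0.2179, 0.1635]
tool_rot: [[0.135, 0.991, -0.002], [0.991, -0.135, 0.001], [0.001, -0.002, -1.0]]
ft_force: [-0.2, -0.5, -1.5]
grip_width: 0.0
gripper_force: 0.0
```

```bash
python3 g.py .629 -.031 .135 -90
```

```text
t 8.93 p [ 0.5889 -0.2179  0.1635] ya -7.7 q6 -23.4 shift [19.06  1.46  2.87] turn 82.3 F [-0.2 -0.5 -1.5]
```

Request:
move_arm:
  series: "19.1 1.5 0 82.3 0; 19.1 1.5 0 82.3 0; 19.1 1.5 0 82.3 0; 19.1 1.5 0 82.3 0; 19.1 1.5 2.9 82.3 0; 19.1 1.5 2.9 82.3 0; 19.1 1.5 2.9 82.3 0; 19.1 1.5 2.9 82.3 0"

```text
time_s: 9.93
position: [0.6292, -0.0307, 0.1339]
tool_rot: [[1.0, -0.006, -0.003], [-0.006, -1.0, 0.001], [-0.003, -0.001, -1.0]]
ft_force: [0.9, 0.7, 0.1]
grip_width: 0.0429
gripper_force: 0.0
```

```bash
python3 g.py .6287 -.030 .067 -90; python3 - <<'E'
from h import *
t=cam('top');s=cam('side')
for n in ['top','side']: print([(np.round(x['point'],4),round(x['score'],2)) for x in spotter.mark_of('filter_1',n)],[(np.round(x['point'],4),round(x['score'],2)) for x in spotter.find_in('filter_1',n)], [(np.round(x['point'],4),round(x['score'],2)) for x in spotter.mark_of('lid',n)])
o=np.zeros((400,800,3),np.uint8)
p=proj(t,[.629,-.03,.12])[0].astype(int);print(p); o[:,:400]=cv2.resize(t['pixels'][p[1]-40:p[1]+40,p[0]-40:p[0]+40],(400,400),interpolation=2)
p=proj(s,[.629,-.03,.12])[0].astype(int);print(p); o[:,400:]=cv2.resize(s['pixels'][p[1]-40:p[1]+40,p[0]-40:p[0]+40],(400,400),interpolation=2)
cv2.imwrite('pics/p6.png',o)
E
```

```text
t 9.93 p [ 0.6292 -0.0307  0.1339] ya -90.3 q6 76.8 shift [-0.03 -0.07  6.69] turn -0.3 F [0.9 0.7 0.1]
[(array([0.6208, 0.1372, 0.0641]), 0.81), (array([0.6165, 0.2232, 0.066 ]), 0.59)] [(array([0.6214, 0.136 , 0.0936]), 0.62), (array([ 0.5796, -0.2112,  0.0912]), 0.59), (array([0.6145, 0.2186, 0.0958]), 0.53)] []
[(array([0.6204, 0.2266, 0.0656]), 0.63), (array([ 0.6292, -0.0303,  0.0634]), 0.57), (array([0.6222, 0.1406, 0.066 ]), 0.48)] [(array([0.6106, 0.2292, 0.0911]), 0.73), (array([ 0.6222, -0.0248,  0.0972]), 0.46)] [(array([ 0.3842,  0.2931, -0.0015]), 0.64)]
[256 154]
[249 173]
```

View pics/p6.png

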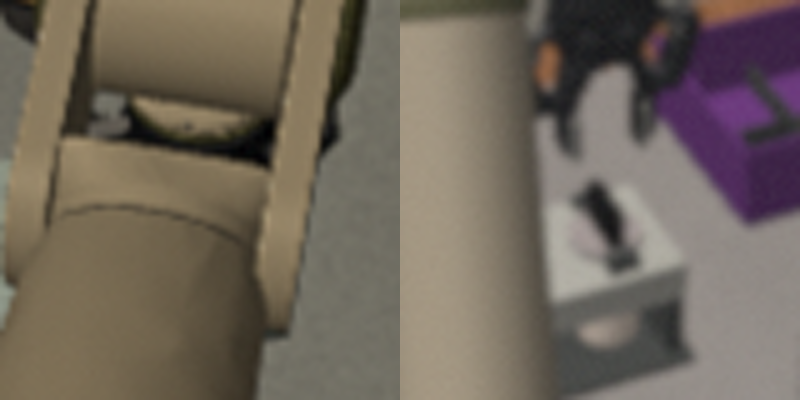

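The side view shows the open fingers straddling the grip at (600,210) in the crop. I'll descend and grip.

Request:
move_arm:
  series: "0 0 4 0 0; 0 0 6 0 0; 0 0 6.6 0 0; 0 0 6.6 0 0; 0 0 6.6 0 -1; 0 0 6.6 0 -1; 0 0 6.6 0 -1; 0 0 6.6 0 -1"
  force: 60

```text
time_s: 11.32
position: [0.6305, -0.0308, 0.0708]
tool_rot: [[1.0, -0.0, 0.002], [-0.0, -1.0, -0.0], [0.002, 0.0, -1.0]]
ft_force: [0.4, 1.4, 5.2]
grip_width: 0.0128
gripper_force: 59.6
```

Request:
move_arm:
  series: "-0.1 0 -0.2 -8 -1; -0.1 0 -0.2 -18 -1; -0.1 0 -0.2 -28 -1; -0.1 0 -0.2 -38 -1; -0.1 0 -0.2 -48 -1; -0.1 0 -0.2 -58 -1; -0.1 0 -0.2 -64 -1; -0.1 0 -0.2 -64 -1"

```text
time_s: 12.32
position: [0.6297, -0.0308, 0.0719]
tool_rot: [[0.44, 0.898, 0.002], [0.898, -0.44, 0.0], [0.001, 0.002, -1.0]]
ft_force: [4.0, 0.8, -0.8]
grip_width: 0.0132
gripper_force: 58.8
```

Request:
move_arm:
  series: "0 0 -1 0 -1; 0 0 -2 0 -1; 0 0 -3 0 -1; 0 0 -6 0 -1; 0 0 -9 0 -1; 0 0 -9 0 -1; 0 0 -9 0 -1"

```text
time_s: 13.2
position: [0.628, -0.0309, 0.1605]
tool_rot: [[0.439, 0.898, -0.003], [0.898, -0.439, 0.0], [-0.001, -0.002, -1.0]]
ft_force: [-0.1, -0.2, -2.0]
grip_width: 0.0133
gripper_force: 59.4
```

```bash
python3 g.py .479 -.257 .15 -83; python3 g.py .50 -.13 .16 -83; python3 -c "
from h import *
for n in ['top','side']: print([(np.round(x['point'],4),round(x['score'],2)) for x in spotter.mark_of('filter_1',n)])"
```

```text
t 13.2 p [ 0.628  -0.0309  0.1605] ya -26.1 q6 12.5 shift [-26.86  -3.45   1.08] turn 56.9 F [-0.1 -0.2 -2. ]
t 13.2 p [ 0.628  -0.0309  0.1605] ya -26.1 q6 12.5 shift [-14.53  -7.15   0.08] turn 56.9 F [-0.1 -0.2 -2. ]
[(array([0.6208, 0.1372, 0.0641]), 0.81), (array([0.6165, 0.2232, 0.066 ]), 0.59)]
[(array([0.6204, 0.2266, 0.0656]), 0.63), (array([ 0.6292, -0.0303,  0.0634]), 0.57), (array([0.6222, 0.1406, 0.066 ]), 0.48)]
```

Request:
move_arm:
  series: "-5 -2.5 0 10 -1; -10 -5 0 20 -1; -14.5 -7.1 0 30 -1; -19 -6 0 40 -1; -23 -4.5 0 50 -1; -26.9 -3.5 0 57 -1; -26.9 -3.5 0 57 -1; -26.9 -3.5 0 57 -1"

```text
time_s: 14.3
position: [0.4791, -0.2566, 0.161]
tool_rot: [[0.993, 0.122, -0.001], [0.122, -0.993, 0.001], [-0.001, -0.001, -1.0]]
ft_force: [-0.5, -0.5, -1.3]
grip_width: 0.0128
gripper_force: 59.3
```

```bash
cat > look.py <<'E'
from h import *
import sys
for n in ['top','side']:
    d=cam(n)
    for th in sys.argv[1:]: print(n,th,[(np.round(x['point'],3).tolist(),round(x['score'],2)) for x in spotter.mark_of(th,n)])
E
python3 g.py .479 -.257 .09 -83;python3 look.py filter_1 pan
```

```text
t 14.3 p [ 0.4791 -0.2566  0.161 ] ya -83.0 q6 42.3 shift [-0.01  0.05  7.1 ] turn 0.0 F [-0.5 -0.5 -1.3]
top filter_1 [([0.626, 0.14, 0.062], 0.82), ([0.618, 0.224, 0.065], 0.78), ([0.624, 0.057, 0.066], 0.55)]
top pan [([0.227, -0.432, 0.007], 0.74), ([0.799, -0.252, -0.0], 0.67)]
side filter_1 [([0.63, 0.054, 0.065], 0.65), ([0.481, -0.257, 0.156], 0.61), ([0.622, 0.142, 0.067], 0.52), ([0.621, 0.229, 0.062], 0.52)]
side pan [([0.228, -0.432, -0.001], 0.97), ([0.796, -0.248, 0.004], 0.95), ([0.434, -0.225, 0.003], 0.76)]
```

The side view confirms the filter is held at (0.481,−0.257,0.156), over the compartment. Now I'll lower it.

Request:
move_arm:
  series: "0 0 4 0 -1; 0 0 8 0 -1; 0 0 11 0 -1; 0 0 13 0 -1; 0 0 14 0 -1; 0 0 14.3 0 -1; 0 0 14.3 0 -1"

```text
time_s: 15.48
position: [0.4797, -0.2574, 0.0192]
tool_rot: [[0.993, 0.121, 0.001], [0.121, -0.993, -0.001], [0.001, 0.001, -1.0]]
ft_force: [0.1, -0.2, -1.2]
grip_width: 0.013
gripper_force: 59.4
```

Request:
move_arm:
  series: "0 0 0.3 0 -1; 0 0 0.6 0 -1; 0 0 0.8 0 -1; 0 0 0.9 0 -1; 0 0 1.0 0 -1; 0 0 1.1 0 -1; 0 0 1.1 0 -1"

```text
time_s: 16.35
position: [0.4794, -0.2573, 0.0088]
tool_rot: [[0.993, 0.121, 0.001], [0.121, -0.993, -0.001], [0.0, 0.001, -1.0]]
ft_force: [-2.3, 2.6, 9.7]
grip_width: 0.0129
gripper_force: 60.9
```

Request:
move_arm:
  series: "0 0 -0.1 0 -0.3; 0 0 -0.1 0 -0.3; 0 0 -0.1 0 -0.3; 0 0 -0.5 0 -0.3; 0 0 -3 0 -0.3; 0 0 -8 0 -0.3; 0 0 -14 0 -0.3; 0 0 -14 0 -0.3"

```text
time_s: 17.35
position: [0.481, -0.2586, 0.1523]
tool_rot: [[0.993, 0.121, 0.007], [0.121, -0.993, -0.006], [0.006, 0.007, -1.0]]
ft_force: [0.1, -1.2, 0.8]
grip_width: 0.0299
gripper_force: 0.0
```

```bash
python3 g.py .6244 .0545 .135 -82.5;python3 look.py filter_1 lid
```

```text
t 17.35 p [ 0.481  -0.2586  0.1523] ya -83.0 q6 42.3 shift [ 18.02 -29.35   1.64] turn -0.5 F [ 0.1 -1.2  0.8]
top filter_1 [([0.616, 0.223, 0.066], 0.84), ([0.624, 0.054, 0.065], 0.76), ([0.621, 0.138, 0.063], 0.73)]
top lid [([0.386, 0.294, 0.002], 0.7)]
side filter_1 [([0.628, 0.054, 0.064], 0.65), ([0.621, 0.226, 0.061], 0.64), ([0.479, -0.259, 0.002], 0.55), ([0.622, 0.143, 0.062], 0.5), ([0.59, -0.216, 0.163], 0.36), ([0.593, -0.217, 0.001], 0.3)]
side lid [([0.384, 0.295, 0.001], 0.95)]
```

Request:
move_arm:
  series: "0 -5 -1 0 0; 17.9 -29.4 -1 -0.7 0; 17.9 -29.4 -1 -0.7 0; 17.9 -29.4 -1 -0.7 0; 17.9 -29.4 -1 -0.7 0; 17.9 -29.4 -1 -0.7 0; 17.9 -29.4 -1 -0.7 0; 17.9 -29.4 -1 -0.7 0"

```text
time_s: 18.65
position: [0.621, 0.056, 0.1568]
tool_rot: [[0.991, 0.134, -0.002], [0.134, -0.991, -0.0], [-0.002, -0.0, -1.0]]
ft_force: [-0.6, -0.2, -0.4]
grip_width: 0.0425
gripper_force: 0.0
```

```bash
python3 g.py .6255 .0543 .0685 -82.5
```

```text
t 18.65 p [0.621  0.056  0.1568] ya -82.3 q6 76.6 shift [0.44 0.23 8.82] turn 0.2 F [-0.6 -0.2 -0.4]
```

Request:
move_arm:
  series: "0.4 0.2 4 0 0; 0.4 0.2 7 0 0; 0.4 0.2 8.5 0 0; 0.4 0.2 8.5 0 0; 0.4 0.2 8.5 0 -1; 0.4 0.2 8.5 0 -1; 0.4 0.2 8.5 0 -1; 0.4 0.2 8.5 0 -1"

```text
time_s: 19.65
position: [0.6263, 0.0547, 0.0742]
tool_rot: [[0.991, 0.133, 0.003], [0.133, -0.991, -0.001], [0.003, 0.001, -1.0]]
ft_force: [-1.4, -1.3, 6.4]
grip_width: 0.0127
gripper_force: 60.4
```

Request:
move_arm:
  series: "0 0 -0.2 -8 -1; 0 0 -0.2 -18 -1; 0 0 -0.2 -28 -1; 0 0 -0.2 -38 -1; 0 0 -0.2 -48 -1; 0 0 -0.2 -58 -1; 0 0 -0.2 -60 -1; 0 0 -0.2 -60 -1"

```text
time_s: 20.65
position: [0.6257, 0.0548, 0.0748]
tool_rot: [[0.382, 0.924, 0.0], [0.924, -0.382, -0.0], [-0.0, 0.0, -1.0]]
ft_force: [0.5, -0.8, -2.3]
grip_width: 0.0123
gripper_force: 59.3
```

Request:
move_arm:
  series: "0 0 -1 0 -1; 0 0 -2 0 -1; 0 0 -3 0 -1; 0 0 -6 0 -1; 0 0 -9 0 -1; 0 0 -9 0 -1; 0 0 -9 0 -1"

```text
time_s: 21.52
position: [0.625, 0.0549, 0.1638]
tool_rot: [[0.38, 0.925, -0.002], [0.925, -0.38, 0.0], [-0.0, -0.002, -1.0]]
ft_force: [0.0, -0.5, -2.6]
grip_width: 0.0131
gripper_force: 59.4
```

```bash
python3 g.py .470 -.177 .165 -83; python3 look.py filter_1
```

```text
t 21.52 p [0.625  0.0549 0.1638] ya -22.3 q6 16.6 shift [-27.35  -5.52  -0.1 ] turn 60.7 F [ 0.  -0.5 -2.6]
top filter_1 [([0.477, -0.26, 0.005], 0.64), ([0.62, 0.226, 0.066], 0.51)]
side filter_1 [([0.482, -0.258, 0.004], 0.58), ([0.623, 0.227, 0.066], 0.48), ([0.627, 0.054, 0.153], 0.42), ([0.592, -0.216, 0.001], 0.19)]
```

Request:
move_arm:
  series: "-5 -1 0 10 -1; -10 -2 0 20 -1; -15 -3 0 30 -1; -20 -4 0 40 -1; -24 -5 0 50 -1; -27.4 -5.5 0 60.7 -1; -27.4 -5.5 0 60.7 -1; -27.4 -5.5 0 60.7 -1"

```text
time_s: 22.72
position: [0.4708, -0.1773, 0.1645]
tool_rot: [[0.992, 0.123, -0.0], [0.123, -0.992, 0.001], [-0.0, -0.001, -1.0]]
ft_force: [0.1, -0.5, -1.4]
grip_width: 0.0124
gripper_force: 59.4
```

```bash
python3 g.py .470 -.177 .024 -83; python3 look.py filter_1
```

```text
t 22.73 p [ 0.4708 -0.1773  0.1645] ya -82.9 q6 48.8 shift [-0.07 -0.03 14.05] turn 0.1 F [ 0.1 -0.5 -1.4]
top filter_1 [([0.626, 0.136, 0.066], 0.72), ([0.618, 0.225, 0.066], 0.69), ([0.48, -0.26, 0.004], 0.52)]
side filter_1 [([0.47, -0.177, 0.156], 0.68), ([0.618, 0.227, 0.063], 0.62), ([0.619, 0.143, 0.062], 0.6), ([0.481, -0.258, 0.002], 0.48)]
```

Request:
move_arm:
  series: "0 0 4 0 -1; 0 0 8 0 -1; 0 0 11 0 -1; 0 0 13 0 -1; 0 0 14 0 -1; 0 0 14.3 0 -1; 0 0 14.6 0 -1; 0 0 14.8 0 -1"

```text
time_s: 23.92
position: [0.4709, -0.1778, 0.0171]
tool_rot: [[0.993, 0.121, 0.001], [0.121, -0.993, -0.001], [0.001, 0.001, -1.0]]
ft_force: [0.5, -0.1, -1.0]
grip_width: 0.0126
gripper_force: 59.4
```

Request:
move_arm:
  series: "0 0 0.2 0 -1; 0 0 0.2 0 -1"

```text
time_s: 24.18
position: [0.4707, -0.1777, 0.0147]
tool_rot: [[0.993, 0.121, 0.0], [0.121, -0.993, -0.0], [0.0, 0.0, -1.0]]
ft_force: [-0.0, 0.6, -1.0]
grip_width: 0.0123
gripper_force: 59.4
```

Request:
move_arm:
  series: "0 0 0.1 0 -1; 0 0 0.2 0 -1; 0 0 0.3 0 -1; 0 0 0.3 0 -1"

```text
time_s: 24.68
position: [0.4707, -0.1777, 0.0122]
tool_rot: [[0.993, 0.121, 0.0], [0.121, -0.993, -0.0], [0.0, 0.0, -1.0]]
ft_force: [-1.9, 0.8, 5.7]
grip_width: 0.0125
gripper_force: 60.2
```

Request:
move_arm:
  series: "0 0 -0.1 0 -0.3; 0 0 -0.1 0 -0.3; 0 0 -0.1 0 -0.3; 0 0 -0.5 0 -0.3; 0 0 -3 0 -0.3; 0 0 -8 0 -0.3; 0 0 -14 0 -0.3; 0 0 -14 0 -0.3"

```text
time_s: 25.68
position: [0.4724, -0.1787, 0.156]
tool_rot: [[0.993, 0.121, 0.008], [0.122, -0.993, -0.005], [0.007, 0.006, -1.0]]
ft_force: [0.7, -0.6, -0.6]
grip_width: 0.0297
gripper_force: 0.0
```

```bash
python3 g.py .6215 .1395 .16 -83;python3 look.py filter_1 lid
```

```text
t 25.68 p [ 0.4724 -0.1787  0.156 ] ya -83.0 q6 48.8 shift [ 18.67 -29.77  -0.46] turn -0.0 F [ 0.7 -0.6 -0.6]
top filter_1 [([0.48, -0.261, 0.006], 0.66), ([0.623, 0.138, 0.065], 0.53), ([0.618, 0.221, 0.067], 0.5)]
top lid [([0.387, 0.293, 0.001], 0.84)]
side filter_1 [([0.474, -0.181, 0.002], 0.65), ([0.62, 0.142, 0.064], 0.54), ([0.48, -0.26, 0.004], 0.53), ([0.621, 0.228, 0.061], 0.46)]
side lid [([0.385, 0.291, 0.0], 0.65)]
```

Request:
move_arm:
  series: "0 -5 -0.5 0 0; 18.6 -29.7 -0.5 0 0; 18.6 -29.7 -0.5 0 0; 18.6 -29.7 -0.5 0 0; 18.6 -29.7 -0.5 0 0; 18.6 -29.7 -0.5 0 0; 18.6 -29.7 -0.5 0 0; 18.6 -29.7 -0.5 0 0"

```text
time_s: 26.98
position: [0.6187, 0.1393, 0.1556]
tool_rot: [[0.993, 0.121, -0.002], [0.121, -0.993, -0.0], [-0.002, 0.0, -1.0]]
ft_force: [-0.2, -0.2, 0.2]
grip_width: 0.0426
gripper_force: 0.0
```

```bash
python3 g.py .6215 .1395 .0715 -83
```

```text
t 26.98 p [0.6187 0.1393 0.1556] ya -83.0 q6 85.0 shift [0.29 0.02 8.41] turn -0.0 F [-0.2 -0.2  0.2]
```

Request:
move_arm:
  series: "0.2 0 4 0 0; 0.2 0 7 0 0; 0.2 0 8.4 0 0; 0.2 0 8.4 0 0; 0.2 0 8.4 0 -1; 0.2 0 8.4 0 -1; 0.2 0 8.4 0 -1; 0.2 0 8.4 0 -1"

```text
time_s: 27.98
position: [0.6219, 0.1399, 0.0742]
tool_rot: [[0.993, 0.121, 0.003], [0.121, -0.993, -0.0], [0.003, 0.0, -1.0]]
ft_force: [-0.4, -0.5, 6.6]
grip_width: 0.0123
gripper_force: 60.6
```

Request:
move_arm:
  series: "0 0 -0.2 -8 -1; 0 0 -0.2 -18 -1; 0 0 -0.2 -28 -1; 0 0 -0.2 -38 -1; 0 0 -0.2 -48 -1; 0 0 -0.2 -58 -1; 0 0 -0.2 -60 -1; 0 0 -0.2 -60 -1"

```text
time_s: 28.98
position: [0.6215, 0.1399, 0.0748]
tool_rot: [[0.394, 0.919, 0.001], [0.919, -0.394, -0.0], [0.0, 0.001, -1.0]]
ft_force: [2.0, 0.1, -1.9]
grip_width: 0.0125
gripper_force: 59.5
```

Request:
move_arm:
  series: "0 0 -1 0 -1; 0 0 -2 0 -1; 0 0 -3 0 -1; 0 0 -6 0 -1; 0 0 -9 0 -1; 0 0 -9 0 -1; 0 0 -9 0 -1"

```text
time_s: 29.85
position: [0.6205, 0.14, 0.1636]
tool_rot: [[0.391, 0.92, -0.002], [0.92, -0.391, 0.0], [-0.001, -0.002, -1.0]]
ft_force: [0.4, 0.5, -1.7]
grip_width: 0.0127
gripper_force: 59.6
```

```bash
python3 g.py .400 -.269 .165 -83; python3 look.py filter_1 bowl
```

```text
t 29.85 p [0.6205 0.14   0.1636] ya -23.0 q6 25.1 shift [-46.26  -4.29  -0.09] turn 60.0 F [ 0.4  0.5 -1.7]
top filter_1 [([0.48, -0.262, 0.005], 0.8), ([0.469, -0.178, 0.004], 0.65)]
top bowl [([0.412, -0.034, 0.001], 0.83)]
side filter_1 [([0.482, -0.259, 0.005], 0.74), ([0.62, 0.227, 0.062], 0.57), ([0.473, -0.178, 0.001], 0.42)]
side bowl [([0.414, -0.029, 0.001], 0.73)]
```

Request:
move_arm:
  series: "-5 -0.5 0 8 -1; -10 -1 0 16 -1; -15 -1.4 0 24 -1; -21 -2 0 32 -1; -27 -2.5 0 40 -1; -33 -3 0 48 -1; -39 -3.6 0 54 -1; -44 -4 0 60 -1"

```text
time_s: 31.15
position: [0.411, -0.2511, 0.1648]
tool_rot: [[0.993, 0.117, 0.0], [0.117, -0.993, -0.0], [0.0, 0.0, -1.0]]
ft_force: [0.1, 0.4, -1.4]
grip_width: 0.0125
gripper_force: 59.5
```

Request:
move_arm:
  series: "-2.3 0 0 0 -1; -2.3 0 0 0 -1; -2.3 0 0 0 -1"

```text
time_s: 31.52
position: [0.39, -0.252, 0.1648]
tool_rot: [[0.993, 0.122, 0.001], [0.122, -0.993, -0.0], [0.0, 0.0, -1.0]]
ft_force: [-0.1, -0.0, -2.1]
grip_width: 0.0123
gripper_force: 59.5
```

```bash
python3 g.py .398 -.269 .02 -83; python3 look.py filter_1
```

```text
t 31.52 p [ 0.39   -0.252   0.1648] ya -83.0 q6 35.5 shift [ 0.58  1.78 14.48] turn -0.0 F [-0.1 -0.  -2.1]
top filter_1 [([0.481, -0.262, 0.005], 0.63), ([0.47, -0.18, 0.003], 0.58), ([0.618, 0.223, 0.068], 0.57)]
side filter_1 [([0.48, -0.259, 0.001], 0.72), ([0.618, 0.229, 0.061], 0.61), ([0.471, -0.178, 0.005], 0.52), ([0.388, -0.251, 0.157], 0.46), ([0.593, -0.221, 0.162], 0.18)]
```

Request:
move_arm:
  series: "0.7 1.7 2 0 -1; 0.7 1.7 6 0 -1; 0.7 1.7 10 0 -1; 0.7 1.7 13 0 -1; 0.7 1.7 14.4 0 -1; 0.7 1.7 14.8 0 -1; 0.7 1.7 15 0 -1; 0.7 1.7 15.1 0 -1"

```text
time_s: 32.72
position: [0.3988, -0.2684, 0.0142]
tool_rot: [[0.993, 0.121, 0.001], [0.121, -0.993, -0.001], [0.001, 0.001, -1.0]]
ft_force: [0.4, -0.2, -1.2]
grip_width: 0.0125
gripper_force: 59.4
```

Request:
move_arm:
  series: "0 0 0.1 0 -1; 0 0 0.1 0 -1; 0 0 0.2 0 -1; 0 0 0.2 0 -1"

```text
time_s: 33.22
position: [0.3985, -0.2683, 0.0122]
tool_rot: [[0.993, 0.121, 0.0], [0.121, -0.993, -0.001], [0.0, 0.001, -1.0]]
ft_force: [-2.0, 0.7, 4.9]
grip_width: 0.0128
gripper_force: 60.3
```

Request:
move_arm:
  series: "0 0 -0.1 0 -0.3; 0 0 -0.1 0 -0.3; 0 0 -0.1 0 -0.3; 0 0 -0.5 0 -0.3; 0 0 -3 0 -0.3; 0 0 -8 0 -0.3; 0 0 -14 0 -0.3; 0 0 -14 0 -0.3"

```text
time_s: 34.22
position: [0.3998, -0.2696, 0.1558]
tool_rot: [[0.993, 0.121, 0.006], [0.121, -0.993, -0.007], [0.005, 0.007, -1.0]]
ft_force: [-0.3, 0.4, 0.5]
grip_width: 0.0299
gripper_force: 0.0
```

```bash
python3 g.py .6175 .2245 .16 -91.4;python3 look.py filter_1 lid
```

```text
t 34.23 p [ 0.3998 -0.2696  0.1558] ya -83.0 q6 34.9 shift [ 27.61 -46.4   -0.62] turn 8.4 F [-0.3  0.4  0.5]
top filter_1 [([0.47, -0.176, 0.004], 0.7), ([0.478, -0.262, 0.003], 0.56), ([0.62, 0.222, 0.067], 0.54)]
top lid [([0.587, -0.216, 0.158], 0.69), ([0.386, 0.291, -0.0], 0.66)]
side filter_1 [([0.473, -0.176, 0.003], 0.73), ([0.48, -0.258, -0.0], 0.7), ([0.621, 0.226, 0.066], 0.69), ([0.397, -0.266, 0.001], 0.46), ([0.59, -0.214, 0.001], 0.3)]
side lid [([0.383, 0.292, -0.004], 0.58), ([0.594, -0.218, 0.159], 0.34)]
```

Request:
move_arm:
  series: "5 -9 -0.5 0 0; 27.5 -46.4 -0.5 8.4 0; 27.5 -46.4 -0.5 8.4 0; 27.5 -46.4 -0.5 8.4 0; 27.5 -46.4 -0.5 8.4 0; 27.5 -46.4 -0.5 8.4 0; 27.5 -46.4 -0.5 8.4 0; 27.5 -46.4 -0.5 8.4 0"

```text
time_s: 35.52
position: [0.5991, 0.1906, 0.1553]
tool_rot: [[1.0, -0.025, -0.002], [-0.025, -1.0, -0.0], [-0.002, 0.0, -1.0]]
ft_force: [1.3, -1.3, -0.1]
grip_width: 0.0425
gripper_force: 0.0
```

Request:
move_arm:
  series: "0 0 0 0 0; 0 0 0 0 0"

```text
time_s: 35.78
position: [0.5982, 0.1883, 0.1554]
tool_rot: [[1.0, -0.025, -0.002], [-0.025, -1.0, -0.001], [-0.002, 0.001, -1.0]]
ft_force: [-0.2, 0.4, 0.6]
grip_width: 0.0426
gripper_force: 0.0
```

```bash
python3 g.py .618 .2245 .0715 -91
```

```text
t 35.77 p [0.5982 0.1883 0.1554] ya -91.4 q6 98.1 shift [ 1.91 -3.68  8.38] turn -0.4 F [-0.2  0.4  0.6]
```

Request:
move_arm:
  series: "1.9 -3.7 0 0 0; 1.9 -3.7 4 0 0; 1.9 -3.7 7 0 0; 1.9 -3.7 8.4 0 0; 1.9 -3.7 8.4 0 0; 1.9 -3.7 8.4 0 -1; 1.9 -3.7 8.4 0 -1; 1.9 -3.7 8.4 0 -1"

```text
time_s: 36.78
position: [0.6194, 0.2252, 0.0741]
tool_rot: [[1.0, -0.025, 0.003], [-0.025, -1.0, 0.0], [0.003, -0.0, -1.0]]
ft_force: [-2.0, -1.7, 6.1]
grip_width: 0.0125
gripper_force: 60.5
```

Request:
move_arm:
  series: "0 0 0 0 -1; 0 0 -0.2 -8 -1; 0 0 -0.2 -18 -1; 0 0 -0.2 -28 -1; 0 0 -0.2 -38 -1; 0 0 -0.2 -48 -1; 0 0 -0.2 -58 -1; 0 0 -0.2 -64 -1"

```text
time_s: 37.78
position: [0.6185, 0.2252, 0.0746]
tool_rot: [[0.457, 0.89, -0.0], [0.89, -0.457, 0.0], [-0.0, -0.0, -1.0]]
ft_force: [-0.1, -0.4, -2.0]
grip_width: 0.0125
gripper_force: 59.3
```

Request:
move_arm:
  series: "0 0 0 0 -1; 0 0 -1 0 -1; 0 0 -2 0 -1; 0 0 -3 0 -1; 0 0 -6 0 -1; 0 0 -9 0 -1; 0 0 -9 0 -1; 0 0 -9 0 -1"

```text
time_s: 38.78
position: [0.6181, 0.2251, 0.1636]
tool_rot: [[0.461, 0.887, -0.002], [0.887, -0.461, -0.0], [-0.001, -0.001, -1.0]]
ft_force: [-0.5, 0.1, -1.2]
grip_width: 0.0128
gripper_force: 59.5
```

```bash
python3 g.py .389 -.187 .165 -83; python3 look.py filter_1
```

```text
t 38.77 p [0.6181 0.2251 0.1636] ya -27.4 q6 37.2 shift [-47.13  -1.34  -0.09] turn 55.6 F [-0.5  0.1 -1.2]
top filter_1 [([0.479, -0.261, 0.004], 0.79), ([0.402, -0.271, 0.002], 0.74), ([0.47, -0.18, 0.003], 0.51)]
side filter_1 [([0.479, -0.26, 0.004], 0.74), ([0.398, -0.264, 0.002], 0.59), ([0.471, -0.176, 0.005], 0.54), ([0.59, -0.218, 0.164], 0.44)]
```

Request:
move_arm:
  series: "-5 -0.2 0 8 -1; -10 -0.4 0 16 -1; -16 -0.6 0 24 -1; -22 -0.7 0 32 -1; -28 -0.8 0 40 -1; -34 -1 0 48 -1; -40 -1.2 0 55.6 -1; -45 -1.3 0 55.6 -1"

```text
time_s: 39.98
position: [0.3985, -0.1698, 0.1644]
tool_rot: [[0.993, 0.119, -0.0], [0.119, -0.993, -0.0], [-0.0, 0.0, -1.0]]
ft_force: [0.9, -0.7, -1.6]
grip_width: 0.0127
gripper_force: 59.4
```

Request:
move_arm:
  series: "0 0 0 0 -1; 0 0 0 0 -1; 0 0 0 0 -1"

```text
time_s: 40.35
position: [0.4002, -0.1672, 0.1644]
tool_rot: [[0.992, 0.123, -0.0], [0.123, -0.992, 0.0], [-0.0, -0.0, -1.0]]
ft_force: [0.6, -0.4, -1.8]
grip_width: 0.0125
gripper_force: 59.4
```

```bash
python3 g.py .389 -.187 .02 -83; python3 look.py filter_1
```

```text
t 40.35 p [ 0.4002 -0.1672  0.1644] ya -82.9 q6 44.5 shift [-1.35  1.83 14.44] turn 0.1 F [ 0.6 -0.4 -1.8]
top filter_1 [([0.399, -0.17, 0.155], 0.37)]
side filter_1 [([0.478, -0.259, 0.004], 0.76), ([0.4, -0.264, 0.006], 0.53), ([0.474, -0.178, 0.002], 0.49)]
```

Request:
move_arm:
  series: "-1.3 1.8 2 0 -1; -1.3 1.8 6 0 -1; -1.3 1.8 10 0 -1; -1.3 1.8 13 0 -1; -1.3 1.8 14.4 0 -1; -1.3 1.8 14.8 0 -1; -1.3 1.8 15 0 -1; -1.3 1.8 15.1 0 -1"

```text
time_s: 41.55
position: [0.3894, -0.1878, 0.014]
tool_rot: [[0.993, 0.122, 0.001], [0.122, -0.993, -0.001], [0.001, 0.001, -1.0]]
ft_force: [-1.1, -0.8, -1.8]
grip_width: 0.0127
gripper_force: 59.4
```

Request:
move_arm:
  series: "0 0 0.1 0 -1; 0 0 0.1 0 -1; 0 0 0.2 0 -1; 0 0 0.2 0 -1"

```text
time_s: 42.05
position: [0.3891, -0.1878, 0.0121]
tool_rot: [[0.993, 0.121, 0.001], [0.121, -0.993, -0.001], [0.0, 0.001, -1.0]]
ft_force: [-2.5, 0.7, 8.1]
grip_width: 0.0128
gripper_force: 60.6
```

Request:
move_arm:
  series: "0 0 -0.1 0 -0.3; 0 0 -0.1 0 -0.3; 0 0 -0.1 0 -0.3; 0 0 -0.5 0 -0.3; 0 0 -3 0 -0.3; 0 0 -8 0 -0.3; 0 0 -13 0 -0.3; 0 0 -13 0 -0.3"

```text
time_s: 43.05
position: [0.3903, -0.1887, 0.1447]
tool_rot: [[0.993, 0.121, 0.006], [0.121, -0.993, -0.005], [0.005, 0.006, -1.0]]
ft_force: [-1.6, 0.4, -0.6]
grip_width: 0.0297
gripper_force: 0.0
```

```bash
python3 g.py .385 .293 .11 -80;python3 look.py filter_1 lid pan
```

```text
t 43.05 p [ 0.3903 -0.1887  0.1447] ya -83.0 q6 41.5 shift [  5.3  -47.9    3.23] turn -3.0 F [-1.6  0.4 -0.6]
top filter_1 [([0.465, -0.176, 0.001], 0.51)]
top lid [([0.387, 0.293, 0.001], 0.67), ([0.594, -0.218, -0.002], 0.47)]
top pan [([0.8, -0.253, 0.0], 0.79), ([0.226, -0.434, 0.003], 0.79), ([0.627, 0.094, -0.001], 0.25)]
side filter_1 [([0.473, -0.176, 0.002], 0.61), ([0.48, -0.262, 0.004], 0.56), ([0.39, -0.183, -0.001], 0.56), ([0.398, -0.265, 0.004], 0.52)]
side lid [([0.388, 0.291, 0.0], 0.84)]
side pan [([0.797, -0.251, 0.004], 0.95), ([0.434, -0.227, 0.002], 0.94), ([0.228, -0.432, -0.004], 0.72)]
```

Request:
move_arm:
  series: "2 -22 -1 0 0; 2 -22 -1 0 0; 2 -22 -1 -3 0; 2 -22 -1 -3 0; 2 -22 -1 -3 0; 2 -22 -1 -3 0"

```text
time_s: 44.2
position: [0.3823, 0.0327, 0.1513]
tool_rot: [[0.985, 0.173, -0.001], [0.173, -0.985, -0.0], [-0.001, 0.0, -1.0]]
ft_force: [-0.3, 0.2, 0.1]
grip_width: 0.0427
gripper_force: 0.0
```

```bash
python3 - <<'E'
from h import *
t=cam('top');s=cam('side')
a=cv2.resize(t['pixels'][175:265,285:375],(600,600),interpolation=2); cv2.imwrite('pics/pan_t.png',a)
b=cv2.resize(s['pixels'][175:255,280:365],(0,0),fx=7,fy=7,interpolation=2); cv2.imwrite('pics/pan_s.png',b); cv2.imwrite('pics/full_t.png',t['pixels'])
g=t['pixels'].max(axis=2)
l=None
for n in ['top','side']: print(n,[(np.round(x['point'],4).tolist(),round(x['score'],2)) for th in ['lid','pan'] for x in spotter.mark_of(th,n)])
d=t
for o in spotter.cut_out('lid','top')[:1]:
    m=np.array(o['pixels']).astype(np.uint8); c=max(cv2.findContours(m,0,2)[0],key=cv2.contourArea)
    r=cv2.minAreaRect(np.array([at_z(t,*p[0],.016)[:2]*1000 for p in c],np.float32)); print('lid rect',r)
box=(130,175,230,275); x0,x1,y0,y1=box
m=(g[y0:y1,x0:x1]<60).astype(np.uint8); yy,xx=np.nonzero(m)
print('grip',cv2.minAreaRect(np.array([at_z(t,x+x0,y+y0,.048)[:2]*1000 for x,y in zip(xx,yy)],np.float32)))
E
```

```text
top [([0.3854, 0.2925, 0.0017], 0.57), ([0.5878, -0.2145, 0.1561], 0.51), ([0.4357, -0.2263, -0.0004], 0.88), ([0.2258, -0.4308, 0.0012], 0.82), ([0.7998, -0.2538, 0.0035], 0.77), ([0.6663, 0.3698, -0.0002], 0.38), ([0.6249, 0.0972, 0.0014], 0.34)]
side [([0.3851, 0.2958, -0.0016], 0.61), ([0.7977, -0.2507, 0.0042], 0.98), ([0.4361, -0.2233, 0.0024], 0.85), ([0.2287, -0.4329, -0.0017], 0.74), ([0.6675, 0.3717, -0.0001], 0.52)]
lid rect ((381.15203857421875, 292.08563232421875), (186.98170471191406, 189.02395629882812), 9.418120384216309)
grip ((381.90765380859375, 289.69049072265625), (55.91692352294922, 18.922243118286133), 10.20030403137207)
```

View pics/pan_t.png

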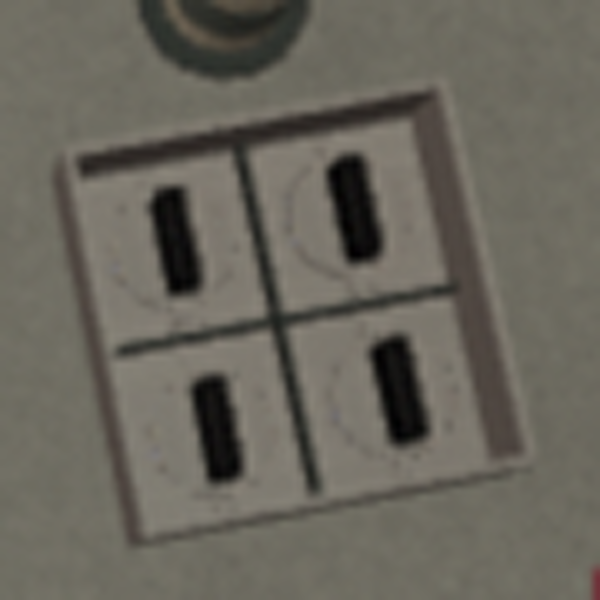

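View pics/pan_s.png

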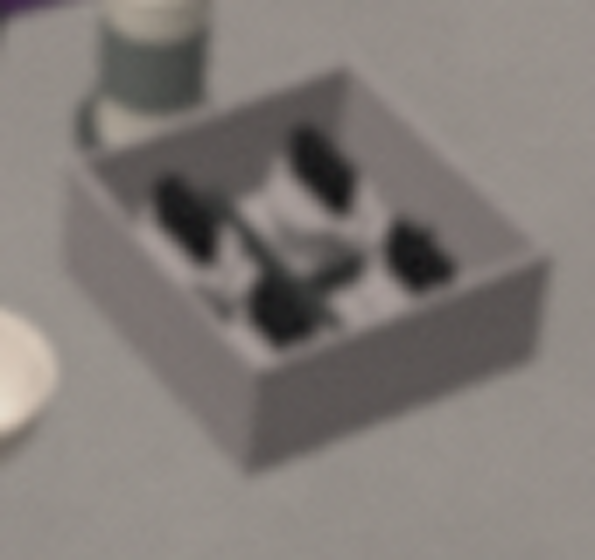

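The top and side views show all four filters upright, one per compartment, with grips on top. The cross sits at (277,320) in the top crop. In the side crop the rim corners are at (72,160), (345,65), (550,262) and (258,372).

```bash
python3 - <<'E'
from h import *
from scipy.optimize import least_squares
np.set_printoptions(precision=4,suppress=True)
s=cam('side');t=cam('top')
h=.085
obj=np.array([[h,h],[h,-h],[-h,-h],[-h,h]])
def pts(p,o,z):
    c,q=np.cos(p[2]),np.sin(p[2]); return np.c_[o@np.array([[c,q],[-q,c]])+p[:2],np.full(len(o),z)]
us=np.array([[72,160],[345,65],[550,262],[258,372]])/7+[279.57,174.57]
f=lambda p:(proj(s,pts(p,obj,.072))-us).ravel()
r=least_squares(f,[.435,-.223,.12]);print('side',r.x[:2],np.degrees(r.x[2]),r.fun)
f2=lambda p:(proj(s,pts(p,obj,p[3]))-us).ravel()
r=least_squares(f2,[.435,-.223,.12,.07]);print('side z free',r.x,np.abs(r.fun).max())
ct=np.array([277,320])/6.667+[284.57,174.57]
print('cross top',at_z(t,*ct,.030))
# TR corner of outer rim is unambiguous from top
for c,o in [((443,86),obj[1]),((530,463),obj[2])]:
    print(at_z(t,*(np.array(c)/6.667+[284.57,174.57]),.072), pts([.4355,-.2237,np.radians(6.9)],o[None],.072))
# rim edges predicted in crop
print((proj(t,pts([.4355,-.2237,np.radians(6.9)],obj,.072))-[284.57,174.57])*6.667)
print('lid corners pred',proj(t,pts([.3855,.2935,np.radians(10)],np.array([[.028,0],[-.028,0]]),.048)))
# average several network marks
M={'lid':[],'pan':[]}
for k in range(4):
    for n in ['top','side']:
        cam(n)
        for th,c in [('lid',[.385,.293]),('pan',[.435,-.223])]:
            M[th]+=[x['point'] for x in spotter.mark_of(th,n) if np.hypot(*(np.array(x['point'])[:2]-c))<.03]
for k in M: print(k,np.mean(M[k],0),np.std(M[k],0),len(M[k]))
E
```

```text
side [ 0.4344 -0.2223] 6.6085079309858665 [-0.952   0.6007  0.9336 -0.6224  0.5292 -0.7141 -0.4623  0.5162]
side z free [ 0.458  -0.2366  0.1153  0.0476] 0.821234020446127
cross top [ 0.4349 -0.2216  0.03  ]
[ 0.5268 -0.2966  0.072 ] [[ 0.5301 -0.2979  0.072 ]]
[ 0.3622 -0.3155  0.072 ] [[ 0.3613 -0.3183  0.072 ]]
[[ 61.5172 150.069 ]
 [445.0361  78.415 ]
 [536.7314 464.6503]
 [143.072  539.9923]]
lid corners pred [[148.1888 241.2003]
 [151.8936 260.2726]]
lid [0.3853 0.2933 0.0003] [0.0013 0.0013 0.0013] 8
pan [ 0.4369 -0.2256  0.0011] [0.0016 0.0011 0.0009] 8
```

```bash
python3 g.py .385 .293 .08 -79.8
```

```text
t 45.85 p [0.3822 0.0331 0.1515] ya -80.0 q6 67.2 shift [  4.77 -25.55   7.15] turn -0.2 F [ 0.1 -0.5 -0.6]
```

Request:
move_arm:
  series: "4.8 -25.5 2 0 0; 4.8 -25.5 2 0 0; 4.8 -25.5 4 0 0; 4.8 -25.5 6 0 0; 4.8 -25.5 7 0 0; 4.8 -25.5 7 0 0; 4.8 -25.5 7 0 0"

```text
time_s: 46.72
position: [0.3857, 0.292, 0.0821]
tool_rot: [[0.985, 0.173, 0.001], [0.173, -0.985, 0.0], [0.001, 0.0, -1.0]]
ft_force: [-0.5, -0.5, -0.5]
grip_width: 0.0427
gripper_force: 0.0
```

```bash
python3 g.py .3855 .2933 -.010 -79.8; python3 look.py lid; python3 - <<'E'
from h import *
s=cam('side'); p=proj(s,[.385,.293,.03])[0].astype(int); cv2.imwrite('pics/l1.png',cv2.resize(s['pixels'][p[1]-55:p[1]+45,p[0]-60:p[0]+60],(720,600),interpolation=2))
E
```

```text
t 46.73 p [0.3857 0.292  0.0821] ya -80.1 q6 103.1 shift [-0.01 -0.13  9.21] turn -0.3 F [-0.5 -0.5 -0.5]
top lid [([0.389, 0.292, 0.001], 0.68), ([0.629, 0.095, -0.001], 0.26)]
side lid [([0.384, 0.295, 0.0], 0.58)]
```

View pics/l1.png

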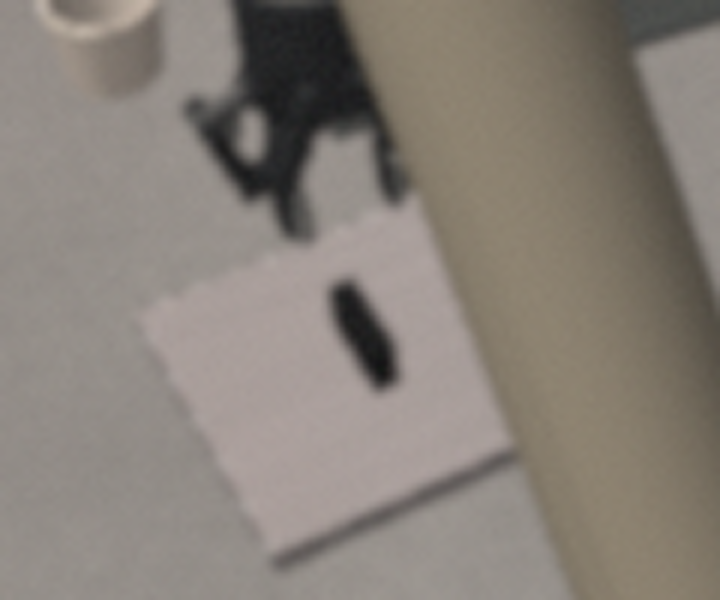

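The fingers are centred over the lid grip at (363,335), and the lid hasn't moved.

Request:
move_arm:
  series: "0 -0.1 4 0 0; 0 -0.1 7 0 0; 0 -0.1 8.5 0 0; 0 -0.1 9 0 0; 0 -0.1 9 0 0; 0 -0.1 9 0 0"
  force: 80

```text
time_s: 47.72
position: [0.3856, 0.2937, -0.0078]
tool_rot: [[0.985, 0.173, 0.001], [0.173, -0.985, 0.001], [0.001, -0.0, -1.0]]
ft_force: [-0.3, -0.0, -0.5]
grip_width: 0.0429
gripper_force: 0.0
```

Request:
move_arm:
  series: "0 0 0 0 -1; 0 0 0 0 -1; 0 0 0 0 -1; 0 0 0 0 -1; 0 0 0 0 -1"
  force: 80

```text
time_s: 48.35
position: [0.3854, 0.2937, -0.0078]
tool_rot: [[0.985, 0.173, 0.001], [0.173, -0.985, 0.0], [0.001, -0.0, -1.0]]
ft_force: [-0.4, -1.6, 6.0]
grip_width: 0.0144
gripper_force: 79.0
```

Request:
move_arm:
  series: "0 0 -0.5 0 -1; 0 0 -1.5 0 -1; 0 0 -4 0 -1; 0 0 -8 0 -1; 0 0 -12 0 -1; 0 0 -15 0 -1; 0 0 -15 0 -1; 0 0 -15 0 -1"

```text
time_s: 49.35
position: [0.3845, 0.2933, 0.1405]
tool_rot: [[0.985, 0.173, -0.002], [0.173, -0.985, -0.001], [-0.002, 0.0, -1.0]]
ft_force: [-0.9, 1.4, -2.2]
grip_width: 0.0146
gripper_force: 78.2
```

```bash
python3 g.py .4355 -.223 .142 -83; python3 look.py lid
```

```text
t 49.35 p [0.3845 0.2933 0.1405] ya -80.0 q6 103.3 shift [-3.91 51.73 -0.12] turn 3.0 F [-0.9  1.4 -2.2]
top lid [([0.388, 0.295, 0.151], 0.86), ([0.48, -0.258, 0.005], 0.58)]
side lid [([0.385, 0.293, 0.144], 0.67)]
```

Request:
move_arm:
  series: "-0.3 3 0 0 -1; -0.6 8 0 0 -1; -1 13 0 0 -1; -1.3 18 0 0 -1; -1.7 23 0 1 -1; -2.1 28 0 2 -1; -2.5 33 0 3 -1; -2.8 37 0 3 -1"

```text
time_s: 50.55
position: [0.4215, -0.0776, 0.1411]
tool_rot: [[0.993, 0.12, -0.001], [0.12, -0.993, 0.0], [-0.001, -0.0, -1.0]]
ft_force: [-0.1, 1.3, -2.0]
grip_width: 0.0146
gripper_force: 78.5
```

Request:
move_arm:
  series: "-0.3 4 0 0 -1; -0.6 8 0 0 -1; -0.9 11 0 0 -1; -1.1 13.5 0 0 -1; -1.1 14.5 0 0 -1; -1.1 14.5 0 0 -1; -1.1 14.5 0 0 -1"

```text
time_s: 51.42
position: [0.4282, -0.22, 0.1414]
tool_rot: [[0.993, 0.122, -0.0], [0.122, -0.993, 0.001], [-0.0, -0.001, -1.0]]
ft_force: [-0.8, 0.3, -2.2]
grip_width: 0.0143
gripper_force: 78.5
```

```bash
python3 g.py .4355 -.223 .075 -83; python3 - <<'E'
from h import *
np.set_printoptions(precision=4,suppress=True)
t=cam('top');s=cam('side')
M=[]
for k in range(3):
    for n in ['top','side']:
        cam(n); M+=[x['point'] for x in spotter.mark_of('lid',n) if np.hypot(*(np.array(x['point'])[:2]-[.435,-.223]))<.04]
print(np.array(M))
b=cv2.resize(s['pixels'][140:260,265:385],(600,600),interpolation=2); cv2.imwrite('pics/l2.png',b)
E
```

```text
t 51.42 p [ 0.4282 -0.22    0.1414] ya -83.0 q6 41.7 shift [0.69 0.39 6.64] turn 0.0 F [-0.8  0.3 -2.2]
[[ 0.4272 -0.2174  0.1487]
 [ 0.4241 -0.2199  0.1482]
 [ 0.4287 -0.2184  0.1505]
 [ 0.4291 -0.2222  0.1497]
 [ 0.4317 -0.2228  0.1505]
 [ 0.4282 -0.2226  0.1488]]
```

Request:
move_arm:
  series: "0.7 0.4 0 0 -1; 0.7 0.4 2 0 -1; 0.7 0.4 4 0 -1; 0.7 0.4 6 0 -1; 0.7 0.4 7.2 0 -1; 0.7 0.4 7.2 0 -1"

```text
time_s: 52.88
position: [0.4358, -0.2241, 0.0691]
tool_rot: [[0.993, 0.121, -0.001], [0.121, -0.993, 0.001], [-0.001, -0.001, -1.0]]
ft_force: [-0.1, -0.5, -2.3]
grip_width: 0.0143
gripper_force: 78.4
```

Request:
move_arm:
  series: "0 0 0.2 0 -1; 0 0 0.4 0 -1; 0 0 0.6 0 -1; 0 0 0.8 0 -1; 0 0 0.8 0 -1"

```text
time_s: 53.5
position: [0.4357, -0.224, 0.0614]
tool_rot: [[0.993, 0.121, -0.0], [0.121, -0.993, 0.0], [-0.0, -0.0, -1.0]]
ft_force: [-0.9, -0.4, -2.8]
grip_width: 0.0143
gripper_force: 78.4
```

Request:
move_arm:
  series: "0 0 0.2 0 -1; 0 0 0.4 0 -1; 0 0 0.6 0 -1; 0 0 0.75 0 -1; 0 0 0.75 0 -1"

```text
time_s: 54.12
position: [0.4357, -0.224, 0.0539]
tool_rot: [[0.993, 0.121, -0.0], [0.121, -0.993, 0.0], [-0.0, -0.0, -1.0]]
ft_force: [0.5, -0.4, -1.7]
grip_width: 0.0144
gripper_force: 78.4
```

Request:
move_arm:
  series: "0 0 0.1 0 -1; 0 0 0.2 0 -1; 0 0 0.3 0 -1; 0 0 0.3 0 -1"

```text
time_s: 54.62
position: [0.4358, -0.2242, 0.0522]
tool_rot: [[0.993, 0.121, 0.001], [0.121, -0.993, -0.001], [0.001, 0.001, -1.0]]
ft_force: [-4.4, 2.8, 11.2]
grip_width: 0.0147
gripper_force: 80.4
```

Request:
move_arm:
  series: "0 0 0 0 0; 0 0 0 0 0; 0 0 0 0 0; 0 0 -1 0 0; 0 0 -4 0 0; 0 0 -9 0 0; 0 0 -13 0 0; 0 0 -13 0 0"

```text
time_s: 55.62
position: [0.4368, -0.2249, 0.1843]
tool_rot: [[0.993, 0.121, 0.005], [0.121, -0.993, -0.004], [0.005, 0.005, -1.0]]
ft_force: [-0.5, -0.2, -1.1]
grip_width: 0.0427
gripper_force: 0.0
```

Request:
move_arm:
  series: "-3 -12 -2 0 0; -3 -20 -2 0 0; -3 -20 -2 0 0; -3 -20 -2 0 0; -3 -20 -2 0 0; -3 -20 -2 0 0"

```text
time_s: 56.38
position: [0.3822, -0.0302, 0.2007]
tool_rot: [[0.993, 0.12, -0.0], [0.12, -0.993, -0.0], [-0.0, 0.0, -1.0]]
ft_force: [0.2, -0.0, -0.2]
grip_width: 0.0426
gripper_force: 0.0
```

```bash
python3 look.py lid bowl cup; python3 - <<'E'
from h import *
s=cam('side');t=cam('top')
a=cv2.resize(s['pixels'][140:260,265:385],(400,400),interpolation=2);b=cv2.resize(t['pixels'][130:270,235:375],(400,400),interpolation=2)
cv2.imwrite('pics/end.png',np.hstack([a,b])); print(observe()['position'],observe()['ft_force'])
E
```

```text
top lid [([0.436, -0.224, 0.062], 0.74)]
top bowl []
top cup [([0.667, 0.37, -0.001], 0.83)]
side lid [([0.433, -0.223, 0.062], 0.83)]
side bowl [([0.415, -0.031, 0.001], 0.78), ([0.436, -0.224, 0.004], 0.43)]
side cup [([0.412, -0.029, -0.001], 0.75), ([0.669, 0.371, 0.003], 0.69)]
[ 0.38171858 -0.02930899  0.20099945] [-0.29984725  0.55839255 -0.04437464]
```

View pics/end.png

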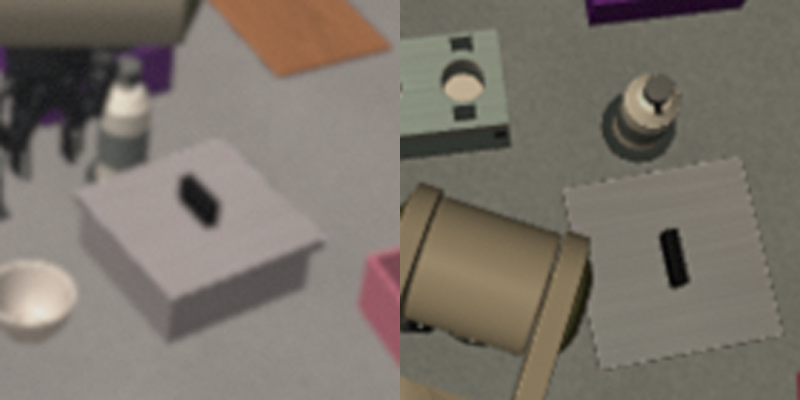

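The lid sits level on the pan (left view at (200,230)), about 0.061 high. The bowl and cup haven't moved, and the nozzle is back up.

```bash
python3 -c "
from rig import order; print(order.close_job())"
```

```text
the job is handed in; nothing more can be done
None
```

I handed the job in: the nozzle was pressed fully and sprang back, all four filters are upright in the pan with one to each compartment, the lid is fully home, and the bowl and cup were left as they were.

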